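# Pack the butter bar in the sloping slide-cover case

## Task

Put the long wrapped butter bar away in the sloping wooden case: press the metal release tab at the bottom of the well on the white cover and, keeping it pressed, slide the cover fully open to the right, then lay the bar flat in the compartment without dropping it in. Slide the cover fully home again until its tab has clicked up. Be gentle with the cover and do not disturb the other goods.

Things in the scene. Friction and masses are not known exactly. Their poses are not given: they have to be found in the camera images.
- tray: Wooden tray of the case, fixed, sloping 35 deg (0.61 rad) up and away from the robot. 132 mm up the slope, 224 mm along the rails, 58 mm deep to the rail tops. Origin: middle of its underside; x up the slope, y along the rails (to the robot's left), z the slope's outward normal. Compartment at the left (y -12 to 104 mm); at the right a closed deck, its top at z 30 mm, under the open cover.
- floor_mid (a point): Middle of the compartment's floor, axes as the tray's (x up the slope, y along the rails, z outward normal). Inside 116 x 116 mm; with the cover open its mouth is 106 mm up the slope (between rail lips, tops 52 mm above the floor) and about 114 mm along the rails; walls 8 mm. The shut cover's underside is 44 mm above the floor.
- cover (a joint): White cover, 128 mm along the rails by 112 mm, 5 mm thick. Travel in m along the tray's -y (right): 0 shut, 0.122 open at its stop; it moves with 2 to 3 N. The tab's hook holds it behind a tooth at 0, and behind a second at 28 mm if the tab is up by then: keep the tab down for 40 mm. Closing, the hook rides over both ramped teeth by itself (up to 15 N) and snaps up at 0.
- well_rim (a point): Middle of the mouth of the finger well that stands on the cover along the slope's normal; axes as the tray's, moves with the cover. Inside 36 mm up the slope by 42 mm along the rails, walls 4 mm, 34 mm deep to the tab: too deep and narrow for an upright tool, so shut fingers enter along the normal, about 35 deg from vertical. Its walls can be pushed to slide the cover.
- tab (a joint): The ribbed aluminium release tab that fills the floor of the well. Its joint is how far it is pressed in m along the slope's inward normal: 0 up, 0.010 against its hard stop. It is sprung: about 2.5 N to start, 7 N at 0.0055, where the hook comes clear of the teeth, 11 N just before the stop.
- tab_top (a point): Middle of the top face of the release tab, 34 mm below well_rim while it is up; moves with the tab and the cover; axes as the tray's.
- butter_bar: The wrapped butter bar, 57 x 101 x 25 mm, 40 g, the only long wrapped bar; origin at the middle of its underside, x across its 57 mm width, y along its 101 mm length, z up. It lies flat on the riser; grasp it across the width.
- riser: Plain wooden block, 85 x 112 x 50 mm, fixed, at the left front; origin at the middle of its underside. The bar lies on its top. A raised shop tier fills the back right of the table from about x = 0.61 m on (y below 0.02 m): carry the bar across over the front half of the table (x below 0.5 m), above the 115 mm high sweets bin and ribbon reel there.
- tea_tin: Printed tin, 58 mm across, 72 mm high, bystander; origin at the middle of its underside.
- oval_box: Oval gift box standing on edge, 36 x 138 x 102 mm, bystander; origin at the middle of its underside.
- ring_pack: Round cake in a film bag, 90 x 94 x 25 mm, bystander; origin at the middle of its underside.
- card_holder: Clear card holder, 26 x 62 x 51 mm, bystander; origin at the middle of its underside.
- date_stamp: Wooden hand stamp, 26 x 34 x 62 mm, bystander; origin at the middle of its underside.

How it is judged (in metres and radians):
On the way, in this order (a step that is already met when the one before it is completed fails the run):
1. the cover is slid fully open (at least 110 mm of its 122 mm) (value of joint cover above 0.11 m), for 0.2 s.
2. the bar lies flat in the compartment, let go, with the cover still open (x of butter_bar in the frame of floor_mid between -0.045 and 0.045 m and y of butter_bar in the frame of floor_mid between -0.045 and 0.045 m and z of butter_bar in the frame of floor_mid between -0.008 and 0.012 m and angle between the z axis of butter_bar and the z axis of floor_mid, either way round below 0.25 rad and contact force between the fingers and butter_bar below 0.1 N and value of joint cover above 0.09 m and linear speed of butter_bar below 0.03 m/s), for 0.2 s.
At the end, for the whole second after the job is handed in: The bar lies in the compartment, flat on its floor within 0.25 rad and 12 mm, let go and at rest; the cover is home within 3 mm and its tab is up within 2 mm, so that it is latched (x of butter_bar in the frame of floor_mid between -0.045 and 0.045 m and y of butter_bar in the frame of floor_mid between -0.045 and 0.045 m and z of butter_bar in the frame of floor_mid between -0.008 and 0.012 m and angle between the z axis of butter_bar and the z axis of floor_mid, either way round below 0.25 rad and contact force between the fingers and butter_bar below 0.1 N and value of joint cover below 0.003 m and value of joint tab below 0.002 m and linear speed of butter_bar below 0.03 m/s); the robot touches nothing.
It fails at once if the cover or its tab is forced: pressed or pushed with more than 60 N (contact force between any of the fingers, the arm and cover above 60 N).
It fails at once if the bar is dropped into the compartment from more than 40 mm above its floor (distance between butter_bar and floor_mid below 0.12 m and z of butter_bar in the frame of floor_mid above 0.04 m and contact force between the fingers and butter_bar below 0.01 N and linear speed of butter_bar above 0.3 m/s).
It fails at once if the tin, the oval gift box, the round cake pack, the card holder or the stamp is moved more than 30 mm (distance of any of tea_tin, oval_box, ring_pack, card_holder, date_stamp from where it was at the start of the episode above 0.03 m).
It also fails if it takes over 72 s, if anything falls off the work surface, if the arm or the gripper's body presses on something with over 40 N, if the wrist force passes 120 N, or if a joint passes its speed limit or range.

## Robot

A 7-joint arm with a two-finger parallel gripper is mounted at the origin on a cart in front of the work surface, level with it; the furniture and walls round the work are solid. World frame = base frame: x ahead of the robot, y to its left, z up, the work surface at z = 0. Lengths are in m, angles in degrees, forces in N, time in s.
With the tool pointing down it reaches from about 0.4 to 0.925 m from the base axis. Payload 4.1 kg.
Tool frame: the origin (TCP) lies between the finger pads; the fingertips stand tip_reach ahead of it and the grasp point (between the pads) lies 6 mm ahead of it (tip_reach is the distance from the TCP to the fingertips, in m); z points along the fingers, y is the line along which they close (so a half turn about z gives the same grasp; the last joint's range is limited). The gripper opens to 85 mm and grips with 20 to 120 N. Pads are 22 mm wide; open, the fingers measure 114 mm over their backs; the gripper's body (76 mm by 85 mm) begins 54 mm behind the grasp point. The pads swing forward as they close: fully open they stand 13 mm farther back than shut.
Start: joints at [-72.135, 22.827, 2.584, 88.041, -1.071, 69.15, -2.905], TCP at [0.26, 0.596, 0.256] pointing down, gripper open.
Joint ranges: [-161.44, 161.44], [-28.35, 127.94], [-78.24, 83.42], [0, 140.83], [-78.03, 258.03], [13.02, 114.36], [-168.23, 168.23]. Speed limits (degrees/s): [147.25, 147.25, 180, 180, 180, 180, 180].

## Interface

Orientations are given as [roll, pitch, yaw] about the fixed x, y, z axes, in that order (R = Rz(yaw) Ry(pitch) Rx(roll)).
In Python, from plant import * gives the robot as it stands. The module is installed in compiled form; this text tells all that it offers.
- The arm moves only by the tool apply_moves, never from a script. Its argument "plan" is a list of rows, each a list of 3 entries, a list of its own where there are three numbers: the turn, a rotation vector about the tool's x, y, z in rad, then the shift along the tool's x, y, z in m, then the finger opening in m, from 0 to 0.0854. In form: [[[rx, ry, rz], [tx, ty, tz], hand], ...]. A call has 1 to 12 rows; each row shifts and turns the commanded pose from where the row before left it, along the tool's axes as they then stand; what a row does not reach is not made up. A row lasts 1/12 s, in which the tool goes at most 41.7 mm and 7.16 degrees, less where a joint would pass 70% of its speed; a pose out of reach is approached as far as the arm can. A call with a gripper value outside its range is refused whole. The fingers move at their own pace and stop on an object; "newtons" is the grip in N (left out, the last holds). Time passes only in rows, so rows that do not move let the fingers close. It gives the time, the measured TCP pose, the force, the opening and the grip force at its end, in the units of the state.
- get_state(): the state, without advancing time (a new reading comes with each control period).
- grab_frame(name): name is "scene" or "top"; returns the picture (420x560x3 uint8, blue, green, red); there is no depth.
- camera_info(name): a dict with "fov_y" (degrees; the focal length in pixels is half the picture's height over the tangent of half this angle, whatever the lens; pixels are square), "cx", "cy" (the principal point, pixels), "extrinsics" (4x4, takes a point from camera to world coordinates). Camera axes: x right, y down, z forward; pixel columns grow to the right and rows downward; lengths in m; the calibration is good to about 2 mm. A picture is of the moment at which its call begins. camera_info takes no time and is no camera call.
- sign_off(): hands the job in; it is judged then, once.
The state is a dict: "time_s": time; "joint_pos": joint angles; "joint_vel": joint speeds; "joint_efforts": joint torques, N m; "ee_pos": TCP position; "tcp_rot": TCP orientation; "contact_force": force on the tool from outside, world axes, zero at the start; "moment": the same for the moment, N m; "finger_gap": finger opening in m; "grip_force": force on a finger pad.
Only numpy, scipy, OpenCV 4.12 (cv2) and the standard library are available. Lean on these libraries where they do the work, as an engineer would, in place of code of your own. Each camera call takes 0.05 s, during which the arm holds its last target. There are 200 camera calls.

## Working session

There is one attempt and no reset: what is moved stays moved. The work goes in short steps, Python scripts to look and compute and a tool call to move; the robot and the scene stay as the last step left them, time stands still between calls to the robot, and variables do not carry over. Pictures are saved under pics/ and viewed, at most 10 in all, crops included, and the job is handed in when it is done.

Besides the shell and the picture viewer there is one more tool, called after "Emit:" in YAML: its name, and indented under it one key for each argument. apply_moves: Moves the arm, as the interface text tells. Its arguments: {"type":"object","properties":{"plan":{"type":"array"},"newtons":{"type":"number"}},"required":["plan"]}

```bash
mkdir -p pics
python3 - <<'E'
from plant import *
import cv2
s=get_state(); print(s)
for n in("scene","top"):
    print(n,camera_info(n)); cv2.imwrite(f"pics/{n}0.png",grab_frame(n))
E
```

```text
{'time_s': 0.0, 'joint_pos': array([-72.13485318,  22.87174948,   2.57812528,  88.11372339,
        -1.07156685,  69.14987197,  -2.90579372]), 'joint_vel': array([ 0.11950269,  0.0092578 ,  0.05240808, -0.03697031,  0.03887597,
        0.01378298, -0.05806716]), 'joint_efforts': array([-8.51690652e-05, -4.75114024e+01,  1.36460155e+00, -2.54215121e+01,
        1.17187030e-02,  9.46303509e-03,  6.20300781e-06]), 'ee_pos': array([0.25929981, 0.59540526, 0.25526808]), 'tcp_rot': array([-1.79888981e+02,  6.74357995e-03,  1.56470018e+02]), 'contact_force': array([-0.31109759,  0.46597892,  0.05509472]), 'moment': array([ 0.00340655,  0.04853574, -0.0322408 ]), 'grip_force': 0.0, 'finger_gap': 0.08529581937919116}
scene {'fov_y': 42.81535314193201, 'cx': 276.4884457279987, 'cy': 209.56376575179962, 'extrinsics': array([[-0.89110613, -0.28707637,  0.35144988,  0.00411104],
       [-0.45370867,  0.57871913, -0.67766704,  0.97514258],
       [-0.00884857, -0.76332911, -0.6459492 ,  0.95908359],
       [ 0.        ,  0.        ,  0.        ,  1.        ]])}
top {'fov_y': 49.18757197438717, 'cx': 276.93077298816394, 'cy': 210.91855184183086, 'extrinsics': array([[ 0.03059456, -0.95572094,  0.29267977,  0.1829555 ],
       [-0.99953103, -0.02963529,  0.00771199,  0.08544799],
       [ 0.00130314, -0.29277846, -0.95617942,  1.02780003],
       [ 0.        ,  0.        ,  0.        ,  1.        ]])}
```

View pics/scene0.png

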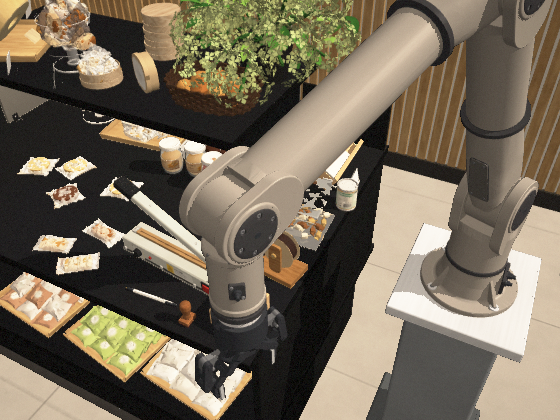

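View pics/top0.png

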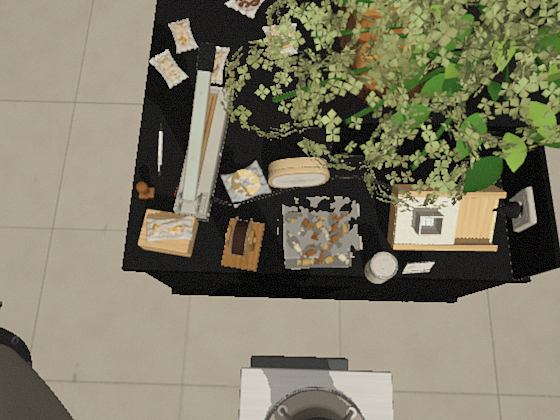

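The scene view shows the arm hiding the case. The top view shows the case at (390-500, 185-250) with its well near (430,222), and the bar on the riser near (168,228). I'll enlarge both.

Run:
```python
import cv2,numpy as np
im=cv2.imread("pics/top0.png")
def grid(x0,y0,w,h,k,n):
    c=cv2.resize(im[y0:y0+h,x0:x0+w],None,fx=k,fy=k,interpolation=cv2.INTER_CUBIC)
    for x in range(-(-x0//10)*10,x0+w,10): cv2.line(c,((x-x0)*k,0),((x-x0)*k,6),(0,0,255),2); cv2.putText(c,str(x),((x-x0)*k+2,16),0,.4,(0,0,255),1)
    for y in range(-(-y0//10)*10,y0+h,10): cv2.line(c,(0,(y-y0)*k),(6,(y-y0)*k),(0,0,255),2); cv2.putText(c,str(y),(8,(y-y0)*k+4),0,.4,(0,0,255),1)
    cv2.imwrite(n,c)
grid(380,175,130,90,6,"pics/case.png")
grid(120,175,150,100,5,"pics/bar.png")
```

```text
(no output)
```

View pics/case.png

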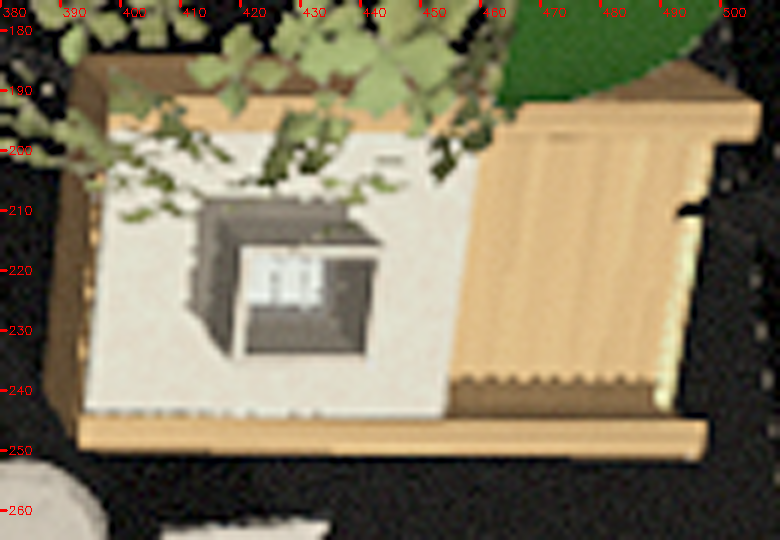

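View pics/bar.png

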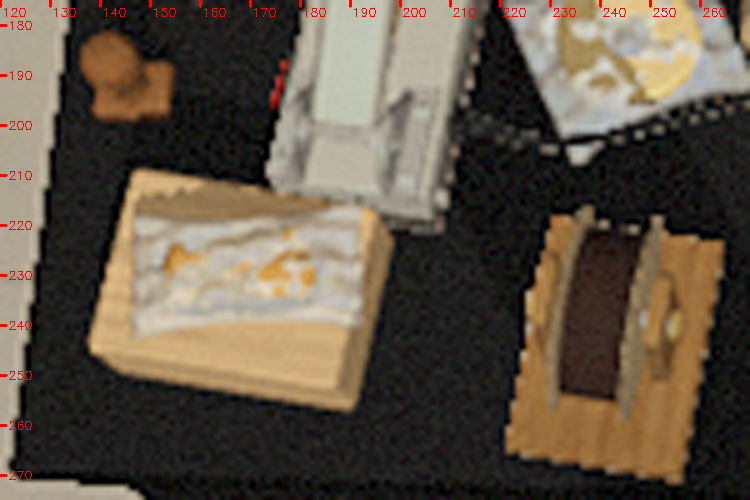

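The crops give rail-top corners, rim corners, and riser and bar corners. In top pixels, the well rim is centred about (430.4,225) and the bar top is centred about (168.7,230). Next I fit the poses.

```bash
cat > h.py <<'E'
import numpy as np
from plant import *
from scipy.spatial.transform import Rotation as R
from scipy.optimize import least_squares
def cam(n):
    c=camera_info(n); f=210/np.tan(np.radians(c["fov_y"]/2)); return f,c["cx"],c["cy"],np.array(c["extrinsics"])
def proj(n,P):
    f,cx,cy,E=cam(n); p=(np.atleast_2d(P)-E[:3,3])@E[:3,:3]; return np.c_[cx+f*p[:,0]/p[:,2],cy+f*p[:,1]/p[:,2]]
def atz(n,uv,z):
    f,cx,cy,E=cam(n); u=np.atleast_2d(uv); d=np.c_[(u[:,0]-cx)/f,(u[:,1]-cy)/f,np.ones(len(u))]@E[:3,:3].T
    return E[:3,3]+d*((z-E[2,3])/d[:,2])[:,None]
def Rt(yaw): return (R.from_euler('z',yaw)*R.from_euler('y',-35,degrees=True)).as_matrix()
E
python3 - <<'E'
from h import *
m=np.array
M=m([[-66,112,58],[-53,112,58],[-66,-112,58],[-53,-112,58],[66,-112,58],[53,-112,58],[66,112,58],[53,112,58]])/1e3
U=m([[392.9,250],[393.2,244.5],[497,251.3],[498,245],[506,192.3],[505,198],[398,191],[397.5,196.8]])
W=m([[22,25],[22,-25],[-22,25],[-22,-25]])/1e3
V=m([[420,216],[442.7,216],[418.7,234.3],[440.7,234.3]])
def res(p,prior):
    A=Rt(p[3]); r=(proj("top",p[:3]+M@A.T)-U).ravel()
    w=np.c_[W+p[4:6],np.full(4,p[6])]
    r=np.r_[r,(proj("top",p[:3]+w@A.T)-V).ravel()]
    return np.r_[r,(p[2]-.0379)/.001*.5] if prior else r
for pr in(0,1):
    s=least_squares(res,[.5,-.2,.04,0,0,.04,.085],args=(pr,)); print(pr,s.x.round(4),np.abs(s.fun).max().round(2)); print(s.fun.round(1))
    p=s.x;A=Rt(p[3]); print("rim",p[:3]+A@p[4:7],"floor_mid",p[:3]+A@m([0,.046,.006]))
rt=atz("top",[[147,209],[197.5,222.5],[189.5,251],[138.5,245]],.05); print("riser",rt.round(3), [np.linalg.norm(rt[i]-rt[i-1]).round(3) for i in range(4)])
b=atz("top",[[147,219],[191,217.3],[190.3,240.5],[147,243]],.075); print("bar",b.round(3),b.mean(0),[np.linalg.norm(b[i]-b[i-1]).round(3) for i in range(4)])
for n,uv,z in(("tin",(381,266),.072),("card",(418,266),.05),("oval",(298,168),.1),("stamp",(137,187),.06),("bin",(320,205),.115),("reel",(240,240),.1)): print(n,atz("top",[uv],z).round(3))
E
```

```text
0 [ 0.4895 -0.2691  0.0469  0.0233 -0.0287  0.0166  0.0009] 0.5
[-0.2  0.1  0.   0.  -0.4 -0.4 -0.5  0.3  0.4 -0.4  0.4 -0.1  0.1  0.1
  0.1  0.3  0.4 -0.1  0.1  0.  -0.3 -0.  -0.2  0.1]
rim [ 0.46508631 -0.25313012  0.03121261] floor_mid [ 0.48497765 -0.223235    0.0518521 ]
1 [ 0.4918 -0.2722  0.0389  0.0223 -0.026   0.0197  0.0087] 0.93
[ 0.3 -0.2  0.5 -0.2 -0.9 -0.6 -0.9  0.1 -0.1 -0.1 -0.1  0.2  0.6  0.3
  0.5  0.5  0.4 -0.1  0.1  0.  -0.3 -0.  -0.2  0.1  0.5]
rim [ 0.46511734 -0.2531669   0.03110314] floor_mid [ 0.48736038 -0.22631793  0.04382253]
riser [[0.478 0.383 0.05 ]
 [0.45  0.268 0.05 ]
 [0.385 0.28  0.05 ]
 [0.395 0.392 0.05 ]] [np.float64(0.083), np.float64(0.118), np.float64(0.066), np.float64(0.113)]
bar [[0.448 0.373 0.075]
 [0.454 0.278 0.075]
 [0.403 0.275 0.075]
 [0.395 0.367 0.075]] [0.42497119 0.32346891 0.075     ] [np.float64(0.053), np.float64(0.095), np.float64(0.051), np.float64(0.092)]
tin [[ 0.361 -0.129  0.072]]
card [[ 0.368 -0.214  0.05 ]]
oval [[0.566 0.05  0.1  ]]
stamp [[0.526 0.408 0.06 ]]
bin [[0.478 0.003 0.115]]
reel [[0.402 0.168 0.1  ]]
```

Run:
```python
from h import *
m=np.array
M=m([[-66,112,58],[-53,112,58],[-66,-112,58],[-53,-112,58],[66,-112,58],[53,-112,58],[66,112,58],[53,112,58],[66,112,0],[66,-112,0],[-66,112,0]])/1e3
U=m([[392.9,250],[393.2,244.5],[497,251.3],[498,245],[506,192.3],[505,198],[398,191],[397.5,196.8],[393.3,184.5],[493,184.5],[387.7,240]])
def res(p,w,n=11):
    A=Rt(p[3]); r=(proj("top",p[:3]+M[:n]@A.T)-U[:n]).ravel()
    c=p[:3]+A@m([p[4],p[5],p[6]]); r=np.r_[r,proj("top",c)[0]-[430.5,225.2]]
    b=m([[p[4]+.022,p[5]+.025,.055],[p[4]-.022,p[5]+.025,.055]]); r=np.r_[r,(proj("top",p[:3]+b@A.T)-[[413.3,208.2],[411.3,226.5]]).ravel()]
    return np.r_[r,(p[2]-.0379)/.001*w]
for n,w in((11,0),(11,1),(8,0)):
    s=least_squares(res,[.5,-.2,.04,0,0,.04,.085],args=(w,n)); p=s.x;A=Rt(p[3]); print(n,w,p.round(4),np.abs(s.fun).max().round(2)); print(s.fun.round(1))
    print("rim",p[:3]+A@p[4:7],"floor_mid",p[:3]+A@m([0,.046,.006]))
print(proj("scene",[[.49,-.27,.1],[.42,.323,.075],[.45,-.24,.1]]))
```

```text
11 0 [ 0.491  -0.2714  0.0419  0.0232  0.0074  0.0521  0.1011] 1.32
[ 0.2 -0.1  0.5 -0.1 -0.6 -0.6 -0.6  0.1  0.2 -0.3  0.2  0.   0.5  0.2
  0.5  0.4 -1.3 -0.3  0.8  0.4 -0.6  0.1  0.3 -0.2 -0.1 -0.5 -0.1  0.8
  0. ]
rim [ 0.43796802 -0.22045696  0.12893704] floor_mid [ 0.48653932 -0.22544449  0.04680395]
11 1 [ 0.4922 -0.2728  0.0381  0.0228  0.0074  0.0524  0.1014] 1.11
[ 0.4 -0.2  0.6 -0.3 -0.8 -0.7 -0.9  0.  -0.  -0.1 -0.   0.1  0.7  0.3
  0.7  0.5 -1.1 -0.2  0.6  0.6 -0.4 -0.   0.2 -0.2 -0.1 -0.5 -0.1  0.7
  0.2]
rim [ 0.43893217 -0.22161949  0.1253958 ] floor_mid [ 0.48770502 -0.22685818  0.04298013]
8 0 [ 0.4897 -0.2694  0.0463  0.0225  0.0074  0.0515  0.1007] 0.84
[-0.2  0.   0.1 -0.  -0.5 -0.4 -0.5  0.3  0.4 -0.3  0.4 -0.   0.2  0.1
  0.1  0.3  0.3 -0.3 -0.1 -0.5 -0.2  0.8  0. ]
rim [ 0.43684287 -0.21910406  0.1330007 ] floor_mid [ 0.48520621 -0.22349604  0.05121667]
[[324.1169161  139.83465909]
 [245.57646915 291.83824556]
 [332.87189709 148.33749499]]
```

Emit:
apply_moves:
  plan:
    - [[0,0,-0.108],[0,0,0],0]
    - [[0,0,-0.108],[0,0,0],0]
    - [[0,0,-0.108],[0,0,0],0]
    - [[0,0,-0.108],[0,0,0],0]
    - [[0,0,0],[-0.009,-0.028,-0.001],0]
    - [[0,0,0],[-0.009,-0.028,-0.001],0]
    - [[0,0,0],[-0.009,-0.028,-0.001],0]
    - [[0,0,0],[-0.009,-0.028,-0.001],0]
    - [[0,0,0],[-0.009,-0.028,-0.001],0]
    - [[0,0,0],[-0.009,-0.028,-0.001],0]
    - [[0,0,0],[-0.009,-0.028,-0.001],0]
    - [[0,0,0],[-0.009,-0.028,-0.001],0]

```text
time_s: 1.1
ee_pos: [0.3364, 0.3718, 0.264]
tcp_rot: [-180.0, -0.0, -178.8]
contact_force: [0.0, 0.8, 0.5]
finger_gap: 0.0001
grip_force: 0.0
```

Emit:
apply_moves:
  plan:
    - [[0,0,0],[-0.009,-0.028,-0.001],0]
    - [[0,0,0],[-0.009,-0.028,-0.001],0]
    - [[0,0,0],[-0.009,-0.028,-0.001],0]
    - [[0,0,0],[-0.009,-0.028,-0.001],0]
    - [[0,0,0],[-0.009,-0.028,-0.001],0]
    - [[0,0,0],[-0.009,-0.028,-0.001],0]
    - [[0,0,0],[-0.009,-0.028,-0.001],0]
    - [[0,0,0],[-0.009,-0.028,-0.001],0]
    - [[0,0,0],[-0.009,-0.028,-0.001],0]
    - [[0,0,0],[-0.009,-0.028,-0.001],0]

```text
time_s: 1.93
ee_pos: [0.4321, 0.094, 0.2741]
tcp_rot: [180.0, -0.0, -178.8]
contact_force: [0.7, -0.9, 0.0]
finger_gap: 0.0
grip_force: 0.0
```

Run:
```python
from plant import *
import cv2
s=get_state(); print(s["time_s"],s["ee_pos"],s["tcp_rot"],s["joint_pos"],s["contact_force"])
im=grab_frame("scene"); cv2.imwrite("pics/s1.png",im)
a=cv2.resize(im[90:210,230:420],None,fx=4,fy=4,interpolation=cv2.INTER_CUBIC)
for i in range(0,190,10): cv2.putText(a,str(230+i),(i*4,8),0,.28,(0,0,255),1); cv2.line(a,(i*4,10),(i*4,14),(0,0,255),1)
for i in range(0,120,10): cv2.putText(a,str(90+i),(0,i*4+4),0,.28,(0,0,255),1)
cv2.imwrite("pics/s1c.png",a)
```

```text
1.9333 [0.43214847 0.0939741  0.27414406] [ 1.79990753e+02 -1.89100327e-02 -1.78778199e+02] [-3.71571575e+01 -1.72916222e-02  1.94363493e+01  1.13796498e+02
 -9.26896767e-03  6.62353138e+01  7.35047257e+01] [ 6.96900353e-01 -8.58976641e-01  1.13352322e-04]
```

View pics/s1c.png

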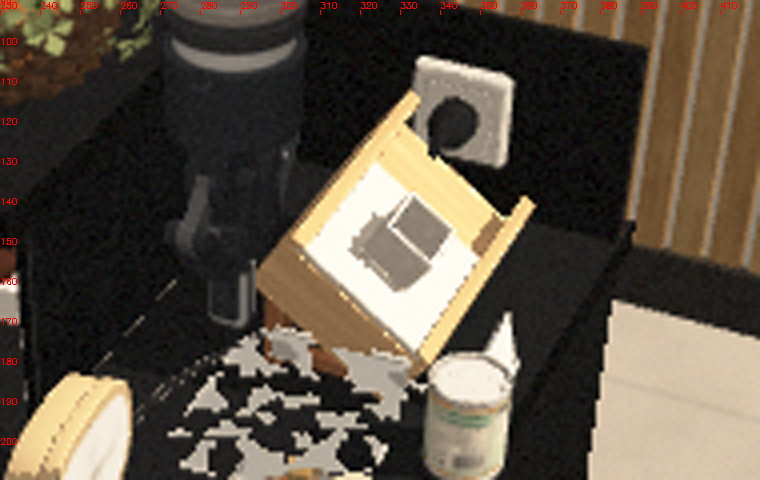

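The scene crop shows the shut case clearly, with no occlusion. The rim corners are near (327,147), (332.5,138), (343,146.5) and (337,156). The upper rail's ends are (334.5,114.5) and (303,149.5), and the lower rail's right end is (363,141.5). I'll fit with both views.

Run:
```python
from h import *
m=np.array
M=m([[-66,112,58],[-53,112,58],[-66,-112,58],[-53,-112,58],[66,-112,58],[53,-112,58],[66,112,58],[53,112,58]])/1e3
U=m([[392.9,250],[393.2,244.5],[497,251.3],[498,245],[506,192.3],[505,198],[398,191],[397.5,196.8]])
M2=m([[-66,-112,58],[66,-112,58],[66,112,58]])/1e3
U2=m([[363.4,141.5],[334,113.5],[303,149.3]])
W=m([[22,25],[22,-25],[-22,-25],[-22,25]])/1e3
V2=m([[327,147.2],[332.5,138.2],[343.3,146.5],[337.2,155.8]]); V1=m([[420,216],[442.7,216],[440.7,234.3],[418.7,234.3]])
def res(p,full=True):
    A=Rt(p[3]); T=lambda q:p[:3]+q@A.T
    w=np.c_[W+p[4:6],np.full(4,p[6])]; o=[m([p[7],p[8]])]; 
    r=[proj("top",T(M))-U,proj("scene",T(M2))-U2-o[0],proj("top",T(w)).mean(0)-[430.5,225.2],proj("scene",T(w)).mean(0)-V2.mean(0)-o[0]]
    return np.r_[np.concatenate([np.ravel(x) for x in r]),o[0]*.7]
s=least_squares(res,[.49,-.27,.04,0,0,.05,.1,0,0]); p=s.x;A=Rt(p[3]); print(p.round(4),s.fun.round(1))
print("rim",p[:3]+A@p[4:7],"floor_mid",p[:3]+A@m([0,.046,.006]))
w=np.c_[W+p[4:6],np.full(4,p[6])]; T=p[:3]+w@A.T; print((proj("top",T)-V1).round(1),(proj("scene",T)-V2).round(1))
print(A.round(4), proj("scene",p[:3]+A@m([-.066,.112,0])))
np.save("tray.npy",p)
```

```text
[ 0.4901 -0.2702  0.0444  0.0209  0.0033  0.0486  0.0909 -0.7188 -0.739 ] [-0.1 -0.1  0.1 -0.1 -0.6 -0.3 -0.7  0.4  0.3 -0.2  0.3  0.2  0.3  0.1
  0.2  0.3  0.8  0.2 -1.3 -1.   0.2  0.4 -0.  -0.   0.   0.  -0.5 -0.5]
rim [ 0.43965349 -0.22263246  0.12078378] floor_mid [ 0.48573852 -0.22424123  0.04935827]
[[-0.6 -1.1]
 [ 1.3 -0.8]
 [ 0.7  1.1]
 [-1.5  0.9]] [[-1.7 -1.9]
 [-0.6 -1.7]
 [-0.1  0.4]
 [-0.3  0.2]]
[[ 0.819  -0.0209 -0.5735]
 [ 0.0171  0.9998 -0.012 ]
 [ 0.5736  0.      0.8192]] [[325.44119647 191.13887278]]
```

Emit:
apply_moves:
  plan:
    - [[0,0,0],[0.0037,-0.0264,0.0037],0]
    - [[0,0,0],[0.0037,-0.0264,0.0037],0]
    - [[0,0,0],[0.0037,-0.0264,0.0037],0]
    - [[0,0,0],[0.0037,-0.0264,0.0037],0]
    - [[0,0,0],[0.0037,-0.0264,0.0037],0]
    - [[0,0,0],[0.0037,-0.0264,0.0037],0]
    - [[0,0,0],[0.0037,-0.0264,0.0037],0]
    - [[0,0,0],[0.0037,-0.0264,0.0037],0]
    - [[0,0,0],[0.0037,-0.0264,0.0037],0]
    - [[0,0,0],[0.0037,-0.0264,0.0037],0]
    - [[0,0,0],[0.0037,-0.0264,0.0037],0]
    - [[0,0,0],[0.0037,-0.0264,0.0037],0]

```text
time_s: 2.98
ee_pos: [0.3941, -0.223, 0.2296]
tcp_rot: [180.0, 0.0, -178.8]
contact_force: [0.4, 0.4, -0.6]
finger_gap: -0.0002
grip_force: 0.0
```

Emit:
apply_moves:
  plan:
    - [[0,-0.102,0],[0,0,0],0]
    - [[0,-0.102,0],[0,0,0],0]
    - [[0,-0.102,0],[0,0,0],0]
    - [[0,-0.102,0],[0,0,0],0]
    - [[0,-0.102,0],[0,0,0],0]
    - [[0,-0.101,0],[0,0,0],0]
    - [[0,0,0],[0,0,0],0]
    - [[0,0,0],[0,0,0],0]

```text
time_s: 3.65
ee_pos: [0.3937, -0.2213, 0.2294]
tcp_rot: [179.8, 34.9, -178.9]
contact_force: [0.9, 0.0, 0.1]
finger_gap: -0.0001
grip_force: 0.0
```

```bash
cat >> h.py <<'E'
def rel():
    s=get_state(); p=np.load("tray.npy"); A=Rt(p[3])
    print(s["time_s"],"pos",s["ee_pos"].round(4),"rot",s["tcp_rot"].round(1),"F",s["contact_force"].round(1),"gap",s["finger_gap"].round(4))
    T=R.from_euler('xyz',s["tcp_rot"],degrees=True).as_matrix()
    print("tcp in tray",(A.T@(s["ee_pos"]-p[:3])).round(4),"rim",p[4:7].round(4),"rotvec tool vs ideal",R.from_matrix(T.T@A@np.array([[-1,0,0],[0,1,0],[0,0,-1]])).as_rotvec().round(3),"j",s["joint_pos"].round(0))
    return s,p,A,T
E
python3 -c "
from h import *
rel()"
```

```text
Traceback (most recent call last):
  File "h.py", line 15, in rel
    print(s["time_s"],"pos",s["ee_pos"].round(4),"rot",s["tcp_rot"].round(1),"F",s["contact_force"].round(1),"gap",s["finger_gap"].round(4))
                                                                                                                   ^^^^^^^^^^^^^^^^^^^^^
AttributeError: 'float' object has no attribute 'round'
```

Emit:
apply_moves:
  plan:
    - [[0,0,0],[0.006,0,0.01],0]
    - [[0,0,0],[0.006,-0.001,0.01],0]
    - [[0,0,0],[0.006,-0.001,0.01],0]
    - [[0,0,0],[0.006,0,0.01],0]
    - [[0,0,0],[0.001,0,0.01],0]
    - [[0,0,0],[0.001,0,0.01],0]
    - [[0,0,0],[0,0,0],0]

```text
time_s: 4.23
ee_pos: [0.4099, -0.2231, 0.1663]
tcp_rot: [-179.8, 34.9, -178.5]
contact_force: [-0.0, 0.0, -0.6]
finger_gap: 0.0
grip_force: 0.0
```

```bash
sed -i 's/s\["finger_gap"\].round(4)/round(s["finger_gap"],4)/' h.py
python3 - <<'E'
from h import *
import cv2
rel()
a=cv2.resize(grab_frame("top")[170:270,380:510],None,fx=3,fy=3,interpolation=cv2.INTER_CUBIC)
b=cv2.resize(grab_frame("scene")[80:200,250:390],None,fx=3,fy=3,interpolation=cv2.INTER_CUBIC)
c=np.zeros((360,810,3),np.uint8); c[:300,:390]=a; c[:,390:]=b; cv2.imwrite("pics/w2.png",c[:,:800])
E
```

```text
4.2333 pos [ 0.4099 -0.2231  0.1663] rot [-179.8   34.9 -178.5] F [-0.   0.  -0.6] gap 0.0
tcp in tray [0.0049 0.0487 0.1453] rim [0.0033 0.0486 0.0909] rotvec tool vs ideal [ 0.001 -0.001  0.005] j [-46. -14.  78. 139. -22.  16. 146.]
```

View pics/w2.png

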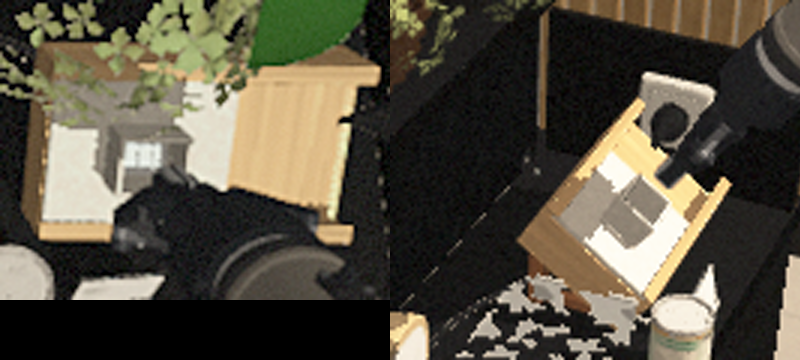

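The shut fingers are lined up just above the well mouth in both views. I'll descend carefully and watch the joint margins.

Emit:
apply_moves:
  plan:
    - [[0,0,0],[0.001,0,0.01],0]
    - [[0,0,0],[0,0,0.01],0]
    - [[0,0,0],[0,0,0.01],0]
    - [[0,0,0],[0,0,0],0]

```text
time_s: 4.67
ee_pos: [0.4121, -0.2213, 0.1526]
tcp_rot: [179.7, 34.3, -178.6]
contact_force: [0.2, -0.3, -0.9]
finger_gap: 0.0001
grip_force: 0.0
```

```bash
python3 -c "
from h import *
rel()"
```

```text
4.6667 pos [ 0.4121 -0.2213  0.1526] rot [ 179.7   34.3 -178.6] F [ 0.2 -0.3 -0.9] gap 0.0001
tcp in tray [-0.001   0.0504  0.1327] rim [0.0033 0.0486 0.0909] rotvec tool vs ideal [ 0.007 -0.012  0.002] j [-54. -19.  83. 139.  -0.  14. 125.]
```

The arm has run into its j3 and j6 limits in this elbow posture. I'll back off, collect some joint and pose samples, and fit a kinematic model so I can choose a better posture.

```bash
cat >> h.py <<'E'
def samp():
    s=get_state(); 
    with open("samp.txt","a") as f: f.write(" ".join("%.5f"%v for v in [*s["joint_pos"],*s["ee_pos"],*s["tcp_rot"]])+"\n")
    print(s["time_s"],s["joint_pos"].round(1),s["ee_pos"].round(4),s["tcp_rot"].round(1),s["contact_force"].round(1))
E
echo "-72.13485318  22.87174948   2.57812528  88.11372339 -1.07156685  69.14987197  -2.90579372 0.25929981 0.59540526 0.25526808 -1.79888981e+02 6.74357995e-03 1.56470018e+02
-3.71571575e+01 -1.72916222e-02  1.94363493e+01  1.13796498e+02 -9.26896767e-03  6.62353138e+01  7.35047257e+01 0.43214847 0.0939741  0.27414406 1.79990753e+02 -1.89100327e-02 -1.78778199e+02" > samp.txt
python3 -c "
from h import *
samp()"
```

```text
4.6667 [-54.2 -19.1  83.1 139.3  -0.4  14.  125.3] [ 0.4121 -0.2213  0.1526] [ 179.7   34.3 -178.6] [ 0.2 -0.3 -0.9]
```

Emit:
apply_moves:
  plan:
    - [[0,0,0],[0,0,-0.02],0]
    - [[0,0,0],[0,0,-0.02],0]
    - [[0,0,0],[0,0,-0.02],0]
    - [[0,0,0],[0,0,-0.02],0]
    - [[0,0,0],[0,0,0],0]

```text
time_s: 5.08
ee_pos: [0.3676, -0.225, 0.2193]
tcp_rot: [179.7, 34.5, -179.0]
contact_force: [-0.8, 0.1, 0.1]
finger_gap: -0.0
grip_force: 0.0
```

```bash
python3 -c "
from h import *
samp()"
```

```text
5.0833 [-23.2 -23.6  53.3 138.    0.4  27.  123.5] [ 0.3676 -0.225   0.2193] [ 179.7   34.5 -179. ] [-0.8  0.1  0.1]
```

Emit:
apply_moves:
  plan:
    - [[0,0.1,0],[0,0,0],0]
    - [[0,0.1,0],[0,0,0],0]
    - [[0,0.1,0],[0,0,0],0]
    - [[0,0.1,0],[0,0,0],0]
    - [[0,0.1,0],[0,0,0],0]
    - [[0,0.1,0],[0,0,0],0]
    - [[0,0,0],[0,0,0],0]

```text
time_s: 5.67
ee_pos: [0.3725, -0.2213, 0.2153]
tcp_rot: [179.9, -0.4, -178.2]
contact_force: [0.7, 1.0, 0.8]
finger_gap: 0.0003
grip_force: 0.0
```

```bash
python3 -c "
from h import *
samp()"
```

```text
5.6667 [-25.6   3.6  53.1 119.7  -3.3  58.5 121. ] [ 0.3725 -0.2213  0.2153] [ 179.9   -0.4 -178.2] [0.7 1.  0.8]
```

Emit:
apply_moves:
  plan:
    - [[0,0,0],[-0.004,0.027,-0.001],0]
    - [[0,0,0],[-0.004,0.027,-0.001],0]
    - [[0,0,0],[-0.004,0.027,-0.001],0]
    - [[0,0,0],[-0.004,0.027,-0.001],0]
    - [[0,0,0],[-0.004,0.027,-0.001],0]
    - [[0,0,0],[-0.004,0.027,-0.001],0]
    - [[0,0,0],[0,0,0],0]

```text
time_s: 6.25
ee_pos: [0.3878, -0.0546, 0.2227]
tcp_rot: [179.4, 0.0, -178.1]
contact_force: [0.2, 0.2, -0.2]
finger_gap: -0.0001
grip_force: 0.0
```

```bash
python3 -c "
from h import *
samp()"
```

```text
6.25 [-38.4  -4.3  39.2 123.7   2.4  59.7  91.4] [ 0.3878 -0.0546  0.2227] [ 179.4    0.  -178.1] [ 0.2  0.2 -0.2]
```

Emit:
apply_moves:
  plan:
    - [[0,0,0],[-0.004,0.027,-0.001],0]
    - [[0,0,0],[-0.004,0.027,-0.001],0]
    - [[0,0,0],[-0.004,0.027,-0.001],0]
    - [[0,0,0],[-0.004,0.027,-0.001],0]
    - [[0,0,0],[-0.004,0.027,-0.001],0]
    - [[0,0,0],[-0.004,0.027,-0.001],0]
    - [[0,0,0],[0,0,0],0]

```text
time_s: 6.83
ee_pos: [0.4076, 0.1079, 0.23]
tcp_rot: [179.4, 0.0, -178.1]
contact_force: [0.7, 1.2, -0.3]
finger_gap: -0.0001
grip_force: 0.0
```

```bash
python3 -c "
from h import *
samp()"
```

```text
6.8333 [-4.800e+01 -1.000e-01  2.790e+01  1.198e+02 -6.000e-01  6.010e+01
  7.210e+01] [0.4076 0.1079 0.23  ] [ 179.4    0.  -178.1] [ 0.7  1.2 -0.3]
```

```bash
cat > kin.py <<'E'
import numpy as np, itertools
from scipy.spatial.transform import Rotation as R
from scipy.optimize import least_squares
def fk(q,s,p):
    q=np.radians(q); z=lambda a:R.from_euler('z',a).as_matrix(); y=lambda a:R.from_euler('y',a).as_matrix()
    P=np.zeros(3); A=z(s[0]*q[0]+p[0]); P=P+A@[p[1],p[2],p[3]]
    A=A@y(q[1]); P=P+A@[p[4],p[5],p[6]]
    A=A@z(s[1]*q[2]); P=P+A@[p[7],p[8],0]
    A=A@y(q[3]); P=P+A@[p[9],p[10],p[11]]
    A=A@z(s[2]*q[4]+p[12]); A=A@y(q[5]); P=P+A@[p[13],p[14],p[15]]
    return P,A@z(s[3]*q[6]+p[16])
def resid(p,s,D,reg=.02):
    r=[]
    for d in D:
        P,A=fk(d[:7],s,p); r+=list((P-d[7:10])*1000/2); r+=list(R.from_matrix(A.T@R.from_euler('xyz',d[10:],degrees=True).as_matrix()).as_rotvec()*180/np.pi)
    return np.r_[r,reg*1000/50*p[[1,2,4,5,7,8,9,10,13,14]]]
E
python3 - <<'E'
from kin import *
D=np.loadtxt("samp.txt"); out=[]
for s in itertools.product((1,-1),repeat=4):
  for o in (0,np.pi):
   for o7 in(0,np.pi/2,np.pi,-np.pi/2):
    x0=np.zeros(17); x0[[3,6,11,15]]=.3,.4,.4,.2; x0[0]=o; x0[16]=o7
    f=least_squares(resid,x0,args=(s,D),max_nfev=60); out.append((f.cost,s,o,o7,f.x))
out.sort(key=lambda t:t[0])
for t in out[:4]: print(round(t[0],2),t[1:4],t[4].round(4))
f=out[0]; np.savez("kin.npz",s=f[1],p=f[4]); print(resid(f[4],f[1],D)[:-10].reshape(-1,6).round(1))
E
```

```text
0.0 ((-1, -1, -1, -1), 0, -1.5707963267948966) [ 0.0000e+00 -0.0000e+00 -6.0000e-03  2.5600e-01  0.0000e+00 -6.0000e-03
  5.2290e-01 -0.0000e+00 -1.5200e-02 -0.0000e+00 -1.5200e-02  4.7700e-01
 -0.0000e+00 -0.0000e+00 -4.0000e-04  3.1240e-01  1.5708e+00]
0.0 ((-1, -1, -1, -1), 0, 1.5707963267948966) [ 0.0000e+00 -0.0000e+00 -6.0000e-03  2.5600e-01  0.0000e+00 -6.0000e-03
  5.2290e-01 -0.0000e+00 -1.5200e-02 -0.0000e+00 -1.5200e-02  4.7700e-01
 -0.0000e+00 -0.0000e+00 -4.0000e-04  3.1240e-01  1.5708e+00]
0.0 ((-1, -1, -1, -1), 0, 0) [ 0.0000e+00 -0.0000e+00 -6.0000e-03  2.5600e-01  0.0000e+00 -6.0000e-03
  5.2290e-01 -0.0000e+00 -1.5200e-02 -0.0000e+00 -1.5200e-02  4.7700e-01
 -0.0000e+00 -0.0000e+00 -4.0000e-04  3.1240e-01  1.5708e+00]
0.0 ((-1, -1, -1, -1), 0, 3.141592653589793) [ 0.0000e+00 -0.0000e+00 -6.0000e-03  2.5600e-01  0.0000e+00 -6.0000e-03
  5.2290e-01 -0.0000e+00 -1.5200e-02 -0.0000e+00 -1.5200e-02  4.7700e-01
 -0.0000e+00 -0.0000e+00 -4.0000e-04  3.1240e-01  1.5708e+00]
[[ 0. -0. -0.  0.  0.  0.]
 [-0. -0.  0. -0.  0.  0.]
 [-0.  0.  0.  0. -0. -0.]
 [ 0. -0. -0.  0. -0. -0.]
 [ 0. -0. -0. -0. -0.  0.]
 [ 0. -0. -0. -0.  0.  0.]
 [-0.  0.  0. -0.  0.  0.]]
```

The kinematic model fits exactly. Now I search for feasible postures (redundancy and half-turn) for the press, the slide and the bar placing.

```bash
cat >> kin.py <<'E'
K=np.load("kin.npz"); S=K["s"]; PP=K["p"]
LO=np.array([-161.44,-28.35,-78.24,0,-78.03,13.02,-168.23]); HI=np.array([161.44,127.94,83.42,140.83,258.03,114.36,168.23])
def err(q,P,A):
    p,a=fk(q,S,PP); return np.r_[(P-p)*1000,R.from_matrix(A@a.T).as_rotvec()*500]
def ik(P,A,q0,pull=None,w=0.0):
    f=lambda q:np.r_[err(q,P,A),(w*(q-pull) if pull is not None else [])]
    r=least_squares(f,np.clip(q0,LO+.5,HI-.5),bounds=(LO,HI),max_nfev=80); return r.x,np.abs(err(r.x,P,A)).max()
tray=np.load("tray.npy")
TA=(R.from_euler('z',tray[3])*R.from_euler('y',-35,degrees=True)).as_matrix()
def tpose(x,y,z,rz=0,ry=0):  # TCP in tray coords, tool along inward normal; rz,ry extra about tool axes
    return tray[:3]+TA@[x,y,z], TA@np.array([[-1,0,0],[0,1,0],[0,0,-1.]])@R.from_euler('z',rz,degrees=True).as_matrix()@R.from_euler('y',ry,degrees=True).as_matrix()
E
python3 - <<'E'
from kin import *
rng=np.random.default_rng(1)
for name,a in (("above",(.003,.049,.145)),("press",(.003,.049,.077)),("slid",(.003,-.075,.077)),("slid_above",(.003,-.075,.145)),("place",(0,.046,.05)),("place_above",(0,.046,.15))):
  for rz in (0,180,90,-90):
    best=[]
    for k in range(25):
        q,e=ik(*tpose(*a,rz),LO+rng.random(7)*(HI-LO))
        if e<.5: best.append((np.minimum(q-LO,HI-q).min(),q))
    best.sort(key=lambda t:-t[0]); print(name,rz,len(best),[(round(b[0],1),b[1].round(0).tolist()) for b in best[:2]])
E
```

```text
above 0 4 [(np.float64(1.5), [-48.0, -18.0, 77.0, 139.0, -7.0, 15.0, 131.0]), (np.float64(1.5), [-49.0, -22.0, 77.0, 139.0, 10.0, 16.0, 115.0])]
above 180 12 [(np.float64(4.0), [108.0, 4.0, -71.0, 137.0, -53.0, 22.0, -5.0]), (np.float64(3.9), [95.0, 3.0, -58.0, 137.0, -56.0, 23.0, -2.0])]
above 90 15 [(np.float64(3.9), [94.0, 3.0, -57.0, 137.0, -56.0, 23.0, 88.0]), (np.float64(2.9), [45.0, 1.0, -8.0, 138.0, -60.0, 24.0, 91.0])]
above -90 3 [(np.float64(1.7), [-20.0, -1.0, 58.0, 139.0, -58.0, 24.0, -90.0]), (np.float64(1.5), [-42.0, -7.0, 77.0, 139.0, -45.0, 19.0, -102.0])]
press 0 5 [(np.float64(0.3), [59.0, 12.0, -28.0, 137.0, -78.0, 14.0, -162.0]), (np.float64(0.0), [62.0, 12.0, -31.0, 137.0, -76.0, 13.0, -163.0])]
press 180 5 [(np.float64(0.5), [59.0, 12.0, -28.0, 137.0, -78.0, 14.0, 18.0]), (np.float64(0.4), [59.0, 12.0, -28.0, 137.0, -78.0, 14.0, 18.0])]
press 90 5 [(np.float64(0.3), [60.0, 12.0, -29.0, 137.0, -77.0, 13.0, 107.0]), (np.float64(0.2), [61.0, 12.0, -30.0, 137.0, -77.0, 13.0, 107.0])]
press -90 5 [(np.float64(0.5), [59.0, 12.0, -28.0, 137.0, -77.0, 14.0, -72.0]), (n
[... 1591 characters left out ...]
5.0, 72.0, 119.0]), (np.float64(0.2), [-24.0, 39.0, 72.0, 138.0, 258.0, 56.0, 121.0])]
place -90 6 [(np.float64(0.9), [97.0, 37.0, -77.0, 136.0, 83.0, 17.0, 136.0]), (np.float64(0.8), [96.0, 34.0, -75.0, 136.0, 82.0, 14.0, 137.0])]
place_above 0 0 []
place_above 180 11 [(np.float64(3.5), [77.0, 1.0, -39.0, 137.0, -58.0, 25.0, 0.0]), (np.float64(3.5), [76.0, 1.0, -38.0, 137.0, -58.0, 25.0, 0.0])]
place_above 90 10 [(np.float64(4.0), [107.0, 3.0, -69.0, 137.0, -55.0, 23.0, 87.0]), (np.float64(3.0), [52.0, 0.0, -14.0, 138.0, -59.0, 25.0, 91.0])]
place_above -90 9 [(np.float64(4.0), [107.0, 3.0, -69.0, 137.0, -54.0, 23.0, -93.0]), (np.float64(3.3), [66.0, 1.0, -28.0, 138.0, -59.0, 25.0, -90.0])]
```

```bash
cat >> kin.py <<'E'
def tposeR(x,y,z,rx,ry,rz): # tool tip-ish orientation offsets (deg) about tray-aligned tool axes, then yaw rz about tool z
    P,A=tpose(x,y,z); return P,A@R.from_euler('yx',[ry,rx],degrees=True).as_matrix()@R.from_euler('z',rz,degrees=True).as_matrix()
def ikm(P,A,q0,m=8):
    lo=LO+.3;hi=HI-.3
    f=lambda q:np.r_[err(q,P,A)*3,.3*np.maximum(0,m-(q-LO)),.3*np.maximum(0,m-(HI-q))]
    r=least_squares(f,np.clip(q0,lo+.1,hi-.1),bounds=(lo,hi),max_nfev=60); return r.x,np.abs(err(r.x,P,A)).max()
E
python3 - <<'E'
from kin import *
rng=np.random.default_rng(2)
for rx in (0,-8,8):
 for ry in (0,8,-8):
  for name,a in (("above",(.003,.049,.145)),("press",(.003,.049,.077)),("slid",(.003,-.075,.077))):
   L=[]
   for rz in (0,180):
    for k in range(10):
        q,e=ikm(*tposeR(*a,rx,ry,rz),LO+rng.random(7)*(HI-LO))
        if e<1.0: L.append((np.minimum(q-LO,HI-q).min().round(1),rz,q.round(0).tolist()))
   L.sort(key=lambda t:-t[0]); print(rx,ry,name,len(L),L[:1])
E
```

```text
0 0 above 8 [(np.float64(4.0), 180, [107.0, 4.0, -70.0, 137.0, -53.0, 22.0, -5.0])]
0 0 press 8 [(np.float64(0.3), 0, [61.0, 12.0, -30.0, 137.0, -77.0, 13.0, -163.0])]
0 0 slid 12 [(np.float64(11.9), 180, [54.0, 18.0, -9.0, 126.0, -65.0, 25.0, 16.0])]
0 8 above 10 [(np.float64(8.3), 0, [99.0, 4.0, -67.0, 133.0, -26.0, 25.0, 146.0])]
0 8 press 9 [(np.float64(7.3), 180, [15.0, 11.0, 17.0, 134.0, -54.0, 21.0, -10.0])]
0 8 slid 11 [(np.float64(12.6), 180, [49.0, 18.0, -7.0, 122.0, -40.0, 26.0, -11.0])]
0 -8 above 6 [(np.float64(0.3), 0, [117.0, 9.0, -78.0, 141.0, -78.0, 19.0, -156.0])]
0 -8 press 6 [(np.float64(0.3), 0, [70.0, 15.0, -36.0, 141.0, 245.0, 18.0, -121.0])]
0 -8 slid 10 [(np.float64(4.2), 0, [-6.0, 55.0, 77.0, 131.0, 254.0, 83.0, -141.0])]
-8 0 above 8 [(np.float64(7.7), 180, [108.0, 12.0, -70.0, 133.0, -41.0, 27.0, -11.0])]
-8 0 press 8 [(np.float64(7.7), 180, [66.0, 15.0, -30.0, 133.0, -63.0, 23.0, 9.0])]
-8 0 slid 6 [(np.float64(17.7), 180, [71.0, 23.0, -25.0, 121.0, -49.0, 31.0, 4.0])]
-8 8 above 9 [(np.float64(11.6), 180, [96.0, 9.0, -61.0, 129.0, -28.0, 33.0, -28.0])]
-
[... 340 characters left out ...]
])]
-8 -8 slid 15 [(np.float64(12.9), 180, [78.0, 25.0, -29.0, 124.0, -65.0, 30.0, 23.0])]
8 0 above 2 [(np.float64(0.8), 180, [104.0, -2.0, -71.0, 140.0, -65.0, 15.0, 1.0])]
8 0 press 4 [(np.float64(1.2), 0, [94.0, 23.0, -76.0, 139.0, 98.0, 14.0, 22.0])]
8 0 slid 11 [(np.float64(4.0), 0, [103.0, 35.0, -74.0, 129.0, 73.0, 17.0, 64.0])]
8 8 above 12 [(np.float64(5.4), 0, [99.0, -1.0, -70.0, 135.0, -21.0, 19.0, 135.0])]
8 8 press 5 [(np.float64(5.6), 0, [88.0, 20.0, -72.0, 135.0, 60.0, 19.0, 56.0])]
8 8 slid 13 [(np.float64(8.0), 0, [97.0, 31.0, -70.0, 125.0, 55.0, 24.0, 78.0])]
8 -8 above 0 []
8 -8 press 0 []
8 -8 slid 10 [(np.float64(7.4), 0, [60.0, 18.0, -15.0, 133.0, 249.0, 21.0, -118.0])]
```

Tilting the tool about 8° off normal with the half-turned yaw gives around 11° of joint margin. To steer there I need to know how the controller resolves redundancy, so I'll test hypotheses against the recorded motions.

```bash
cat >> kin.py <<'E'
def jac(q):
    p0,a0=fk(q,S,PP); J=np.zeros((6,7))
    for i in range(7):
        d=q.copy(); d[i]+=1e-3; p,a=fk(d,S,PP); J[:3,i]=(p-p0)/1e-3; J[3:,i]=R.from_matrix(a@a0.T).as_rotvec()/1e-3
    return J
def sim(q,rows,null=None,sub=4):
    q=q.copy(); P,A=fk(q,S,PP)
    for rv,t in rows:
        for k in range(sub):
            P=P+A@np.array(t)/sub; A=A@R.from_rotvec(np.array(rv)/sub).as_matrix()
            for _ in range(2):
                p,a=fk(q,S,PP); J=jac(q); Ji=np.linalg.pinv(J)
                e=np.r_[P-p,R.from_matrix(A@a.T).as_rotvec()]; dq=Ji@e
                if null is not None and _==0: dq=dq+(np.eye(7)-Ji@J)@null(q)/sub
                q=q+dq
    return q
E
cat > test.py <<'E'
from kin import *
D=np.loadtxt("samp.txt")[:,:7]
T=lambda n,r,t:[(r,t)]*n
segs=[(0,1,T(4,(0,0,-.108),(0,0,0))+T(18,(0,0,0),(-.009,-.028,-.001))),
(1,3,T(12,(0,0,0),(.0037,-.0264,.0037))+T(6,(0,-.102,0),(0,0,0))+T(4,(0,0,0),(.006,-.0005,.01))+T(2,(0,0,0),(0,0,-.015))),
(4,5,T(6,(0,0,0),(-.004,.027,-.001))),(5,6,T(6,(0,0,0),(-.004,.027,-.001))),(3,4,T(6,(0,.1,0),(0,0,0)))]
mid=(LO+HI)/2
def go(name,null):
    print(name)
    for a,b,r in segs: print(a,b,(sim(D[a],r,null)).round(0),"real",D[b].round(0))
go("pinv",None)
q0=D[0]
for g in(.02,.1,.5): go("home%g"%g,lambda q:g*(q0-q))
go("mid",lambda q:.1*(mid-q))
E
python3 test.py
```

```text
pinv
0 1 [-38.   0.  20. 114.   0.  66.  73.] real [-37.  -0.  19. 114.  -0.  66.  74.]
1 3 [-21. -17.  54. 138. -15.  24. 139.] real [-23. -24.  53. 138.   0.  27. 124.]
4 5 [-38.  -3.  40. 123.   2.  60.  92.] real [-38.  -4.  39. 124.   2.  60.  91.]
5 6 [-48.  -0.  28. 120.  -1.  60.  72.] real [-48.  -0.  28. 120.  -1.  60.  72.]
3 4 [-24.   2.  52. 120.  -2.  59. 120.] real [-26.   4.  53. 120.  -3.  59. 121.]
home0.02
0 1 [-39.  -0.  21. 114.   0.  66.  73.] real [-37.  -0.  19. 114.  -0.  66.  74.]
1 3 [-27. -21.  58. 138.  -3.  24. 127.] real [-23. -24.  53. 138.   0.  27. 124.]
4 5 [-38.  -3.  40. 123.   2.  60.  92.] real [-38.  -4.  39. 124.   2.  60.  91.]
5 6 [-48.  -0.  28. 120.  -1.  60.  72.] real [-48.  -0.  28. 120.  -1.  60.  72.]
3 4 [-28.   2.  56. 120.  -3.  59. 121.] real [-26.   4.  53. 120.  -3.  59. 121.]
home0.1
0 1 [-43.  -0.  25. 114.   0.  66.  73.] real [-37.  -0.  19. 114.  -0.  66.  74.]
1 3 [-38. -33.  61. 138.  28.  28.  97.] real [-23. -24.  53. 138.   0.  27. 124.]
4 5 [-38.  -3.  39. 123.   2.  60.  92.] real [-38.  -4.  39. 124.   2.  60.  91.]
[... 308 characters left out ...]
. -24.  53. 138.   0.  27. 124.]
4 5 [-39.  -3.  41. 123.   2.  60.  92.] real [-38.  -4.  39. 124.   2.  60.  91.]
5 6 [-49.  -0.  29. 120.  -0.  60.  72.] real [-48.  -0.  28. 120.  -1.  60.  72.]
3 4 [-72. -35.  75. 120.  35.  73.  80.] real [-26.   4.  53. 120.  -3.  59. 121.]
mid
0 1 [ -4.   1. -14. 113.   0.  66.  73.] real [-37.  -0.  19. 114.  -0.  66.  74.]
1 3 [-31. -24.  59. 138.   5.  24. 119.] real [-23. -24.  53. 138.   0.  27. 124.]
4 5 [-21.  -2.  23. 123.   1.  60.  93.] real [-38.  -4.  39. 124.   2.  60.  91.]
5 6 [-33.   0.  13. 120.  -1.  60.  72.] real [-48.  -0.  28. 120.  -1.  60.  72.]
3 4 [-68.  -8.  90. 120.   9.  60. 109.] real [-26.   4.  53. 120.  -3.  59. 121.]
```

The controller behaves as a plain pseudo-inverse, so I can plan with the simulation. I'll search for short detour paths that bring the elbow into the good posture.

```bash
cat >> kin.py <<'E'
def step(q,P,A):
    for _ in range(2):
        p,a=fk(q,S,PP); q=q+np.linalg.pinv(jac(q))@np.r_[P-p,R.from_matrix(A@a.T).as_rotvec()]
    return q
def leg(q,rv=None,Pt=None,At=None,ds=.03,da=.12,log=None):
    """turn by rotvec (tool) or to At, then shift to world Pt; returns q, rows, min margin"""
    P,A=fk(q,S,PP); m=99; rows=[]
    if At is not None: rv=R.from_matrix(A.T@At).as_rotvec()
    if rv is not None and np.linalg.norm(rv)>1e-3:
        n=int(np.ceil(np.linalg.norm(rv)/da)); 
        for k in range(n):
            A=A@R.from_rotvec(np.array(rv)/n).as_matrix(); q=step(q,P,A); m=min(m,np.minimum(q-LO,HI-q).min())
            if m<-20: return q,rows,m
        rows.append((n,(np.array(rv)/n).round(4).tolist(),[0,0,0]))
    if Pt is not None:
        d=Pt-P; n=max(1,int(np.ceil(np.linalg.norm(d)/ds)))
        for k in range(n):
            P=P+d/n; q=step(q,P,A); m=min(m,np.minimum(q-LO,HI-q).min())
            if m<-20: return q,rows,m
        rows.append((n,[0,0,0],(A.T@d/n).round(4).tolist()))
    return q,rows,m
def wellpose(x,y,ztip,rx=-8,ry=8,rz=180,tr=.02):
    P,A=tposeR(x,y,ztip,rx,ry,rz); return P-tr*A[:,2],A
E
cat > search.py <<'E'
from kin import *
import sys,time
rng=np.random.default_rng(int(sys.argv[1])); D=np.loadtxt("samp.txt"); q0=D[-1,:7]; t0=time.time(); best=[]
cx,cy=tray[4],tray[5]
while time.time()-t0<400:
    q=q0; M=99; desc=[]; 
    for i in range(rng.integers(1,4)):
        r=rng.uniform(.45,.8); th=np.radians(rng.uniform(10,75)); Pt=np.array([r*np.cos(th),r*np.sin(th),rng.uniform(.25,.45)])
        if Pt[1]<.25 and Pt[0]>.55: break
        rv=[rng.uniform(-.6,.6)*(rng.random()<.5),rng.uniform(-.6,.6)*(rng.random()<.3),rng.uniform(-1,2)]
        q,_,m=leg(q,rv,Pt,ds=.05,da=.2); M=min(M,m); desc.append((np.round(rv,2).tolist(),Pt.round(2).tolist()))
        if M<2: break
    if M<2 or not desc: continue
    P,A=wellpose(cx,cy,.125)
    A0=A
    q1,_,m=leg(q,None,np.array([.43,.05,.28]),ds=.05); M=min(M,m)
    if M<2: continue
    for rz in (0,180):
        qq=q1; Mm=M
        P,A=wellpose(cx,cy,.125,rz=rz)
        qq,_,m=leg(qq,None,P+np.array([-.03,0,.09]),A,ds=.05,da=.2); Mm=min(Mm,m)
        if Mm<2: continue
        for w in (wellpose(cx,cy,.125,rz=rz),wellpose(cx,cy,.05,rz=rz),wellpose(cx,cy-.125,.05,rz=rz)):
            qq,_,m=leg(qq,None,w[0],w[1]); Mm=min(Mm,m)
            if Mm<2: break
        if Mm>=2: best.append((round(Mm,1),rz,desc,qq.round(0).tolist()))
best.sort(key=lambda t:-t[0])
for b in best[:3]: print(b)
print(len(best))
E
sed -i 's/def leg/def leg/' kin.py; nproc; for i in 1 2 3 4; do OMP_NUM_THREADS=1 timeout 500 python3 search.py $i > o$i.txt 2>&1 & done; wait; cat o?.txt
```

```text
4
(np.float64(8.8), 180, [([-0.24, -0.0, 1.23], [0.33, 0.57, 0.29]), ([-0.0, -0.0, -0.1], [0.63, 0.45, 0.27]), ([0.41, 0.45, -0.63], [0.49, 0.37, 0.32])], [25.0, 24.0, 26.0, 118.0, -58.0, 44.0, 7.0])
(np.float64(8.8), 180, [([-0.0, -0.32, 1.1], [0.22, 0.66, 0.33]), ([0.0, 0.44, 0.1], [0.67, 0.33, 0.26])], [25.0, 24.0, 26.0, 118.0, -57.0, 44.0, 7.0])
(np.float64(8.8), 180, [([-0.34, -0.0, 1.13], [0.27, 0.66, 0.31]), ([-0.0, 0.0, -0.31], [0.6, 0.4, 0.37])], [25.0, 24.0, 26.0, 118.0, -57.0, 44.0, 7.0])
627
(np.float64(8.8), 180, [([-0.54, 0.0, 0.57], [0.16, 0.58, 0.38]), ([0.47, -0.0, 1.46], [0.66, 0.43, 0.26])], [25.0, 24.0, 27.0, 118.0, -58.0, 44.0, 7.0])
(np.float64(8.8), 180, [([-0.35, 0.0, 1.58], [0.46, 0.56, 0.31]), ([0.19, 0.31, -0.83], [0.35, 0.45, 0.31])], [25.0, 24.0, 25.0, 118.0, -57.0, 44.0, 6.0])
(np.float64(8.8), 180, [([-0.1, -0.28, -0.34], [0.44, 0.29, 0.28]), ([0.0, -0.0, 1.59], [0.37, 0.53, 0.27]), ([0.0, 0.37, -0.99], [0.35, 0.62, 0.27])], [27.0, 24.0, 24.0, 118.0, -56.0, 43.0, 6.0])
667
(np.float64(8.8), 180, [([-0.42, 0.0, 1.14], [0.27, 0.54, 0.38]), ([0.0, 0.0, -0.
[... 273 characters left out ...]
at64(8.8), 180, [([0.17, 0.0, 0.04], [0.18, 0.48, 0.38]), ([-0.39, 0.0, 1.04], [0.54, 0.55, 0.42]), ([0.0, 0.46, -0.84], [0.44, 0.08, 0.29])], [27.0, 24.0, 23.0, 118.0, -56.0, 43.0, 6.0])
694
(np.float64(8.9), 180, [([-0.37, -0.0, 1.46], [0.33, 0.52, 0.36]), ([0.0, -0.0, -0.98], [0.67, 0.31, 0.25])], [33.0, 23.0, 16.0, 118.0, -53.0, 41.0, 3.0])
(np.float64(8.8), 180, [([-0.48, -0.0, 1.12], [0.28, 0.69, 0.43]), ([0.59, -0.0, -0.55], [0.36, 0.64, 0.43])], [25.0, 24.0, 26.0, 118.0, -57.0, 44.0, 6.0])
(np.float64(8.7), 180, [([0.0, 0.0, 1.16], [0.28, 0.64, 0.31]), ([-0.43, 0.0, -0.45], [0.74, 0.27, 0.4]), ([-0.0, -0.0, -0.5], [0.37, 0.33, 0.33])], [19.0, 26.0, 33.0, 118.0, -61.0, 46.0, 9.0])
632
```

```bash
cat > plan1.py <<'E'
from kin import *
D=np.loadtxt("samp.txt"); q0=D[-1,:7]; cx,cy=tray[4],tray[5]
res=[]
for rz1 in (1.2,1.6):
  for W in ([.35,.5,.3],[.3,.57,.3],[.45,.4,.3],[.41,.108,.28]):
   for W2 in (None,[.55,.35,.3]):
    L=[]; q=q0
    def do(*a,**k):
        global q
        q,r,m=leg(q,*a,**k); L.append((r,round(m,1),q.round(0).tolist())); return m
    do([0,0,rz1],np.array(W))
    if W2: do(None,np.array(W2))
    do(None,np.array([.43,.05,.28]))
    P,A=wellpose(cx,cy,.125)
    do(None,P+np.array([-.03,0,.09]),A)
    for w in (wellpose(cx,cy,.125),wellpose(cx,cy,.05),wellpose(cx,cy-.125,.05)): do(None,*w)
    res.append((min(l[1] for l in L),rz1,W,W2,L))
res.sort(key=lambda t:-t[0])
for r in res[:5]: print(r[:4])
for l in res[0][4]: print(l)
E
python3 plan1.py
```

```text
(np.float64(-24.7), 1.6, [0.3, 0.57, 0.3], None)
(np.float64(-24.8), 1.6, [0.41, 0.108, 0.28], None)
(np.float64(-24.9), 1.6, [0.35, 0.5, 0.3], None)
(np.float64(-25.2), 1.6, [0.45, 0.4, 0.3], None)
(np.float64(-25.6), 1.6, [0.3, 0.57, 0.3], [0.55, 0.35, 0.3])
([(14, [0.0, 0.0, 0.1143], [0, 0, 0]), (16, [0, 0, 0], [0.029, -0.0066, -0.0041])], np.float64(21.0), [-73.0, 21.0, 9.0, 86.0, -4.0, 73.0, -63.0])
([(18, [0, 0, 0], [-0.0289, 0.0071, 0.0008])], np.float64(25.8), [-45.0, -2.0, 32.0, 115.0, 1.0, 67.0, -12.0])
([(14, [-0.0191, 0.0329, 0.1048], [0, 0, 0]), (10, [0, 0, 0], [-0.0065, 0.0271, -0.0041])], np.float64(5.2), [-34.0, -23.0, 62.0, 127.0, -0.0, 45.0, -57.0])
([(4, [0, 0, 0], [-0.0036, 0.0033, 0.0232])], np.float64(-6.1), [-60.0, -21.0, 89.0, 131.0, -2.0, 31.0, -52.0])
([], np.float64(-21.7), [-77.0, -23.0, 105.0, 131.0, 3.0, 24.0, -55.0])
([], np.float64(-24.7), [-78.0, -26.0, 108.0, 128.0, 5.0, 26.0, -54.0])
```

```bash
cat > plan1.py <<'E'
from kin import *
D=np.loadtxt("samp.txt"); q0=D[-1,:7]; cx,cy=tray[4],tray[5]
def run(wps,show=False):
    q=q0; L=[]
    P,A=wellpose(cx,cy,.125)
    seq=[(rv,np.array(W),None) for rv,W in wps]+[(None,np.array([.43,.05,.28]),None),(None,P+np.array([-.03,0,.09]),A)]+[(None,w[0],w[1]) for w in (wellpose(cx,cy,.125),wellpose(cx,cy,.05),wellpose(cx,cy-.125,.05))]
    for rv,Pt,At in seq:
        q,r,m=leg(q,rv,Pt,At); L.append((r,round(m,1),q.round(0).tolist()))
    print(min(l[1] for l in L),wps)
    if show:
        for l in L: print(l)
run([([-.4,0,1.1],[.3,.55,.35]),([0,0,-.2],[.58,.4,.4])],1)
run([([-.4,0,1.1],[.3,.55,.35])]); run([([-.4,0,1.1],[.35,.5,.3])]); run([([-.5,0,1.1],[.3,.55,.3])]); run([([-.4,0,1.1],[.3,.55,.35]),([0,0,0],[.58,.4,.35])]); run([([-.5,0,.9],[.4,.4,.35])])
E
python3 plan1.py
```

```text
8.7 [([-0.4, 0, 1.1], [0.3, 0.55, 0.35]), ([0, 0, -0.2], [0.58, 0.4, 0.4])]
([(10, [-0.04, 0.0, 0.11], [0, 0, 0]), (16, [0, 0, 0], [0.0283, 0.0081, 0.001])], np.float64(11.6), [-59.0, 6.0, -8.0, 101.0, 4.0, 51.0, -41.0])
([(2, [0.0, 0.0, -0.1], [0, 0, 0]), (11, [0, 0, 0], [-0.0261, 0.0126, -0.004])], np.float64(33.9), [-36.0, 14.0, 3.0, 85.0, -12.0, 62.0, 10.0])
([(14, [0, 0, 0], [-0.0129, -0.0253, -0.0023])], np.float64(18.6), [-18.0, -7.0, 18.0, 122.0, -21.0, 55.0, 50.0])
([(18, [-0.0214, -0.004, 0.1167], [0, 0, 0]), (10, [0, 0, 0], [-0.0065, 0.0271, -0.0041])], np.float64(8.7), [12.0, -7.0, 28.0, 127.0, -28.0, 48.0, -29.0])
([(4, [0, 0, 0], [-0.0036, 0.0033, 0.0232])], np.float64(10.3), [11.0, 5.0, 29.0, 131.0, -45.0, 38.0, -12.0])
([(3, [0, 0, 0], [0.0034, 0.0035, 0.0245])], np.float64(10.4), [13.0, 16.0, 25.0, 130.0, -60.0, 34.0, 1.0])
([(5, [0, 0, 0], [-0.0005, 0.0248, -0.0034])], np.float64(13.3), [23.0, 24.0, 28.0, 118.0, -58.0, 45.0, 7.0])
8.5 [([-0.4, 0, 1.1], [0.3, 0.55, 0.35])]
8.5 [([-0.4, 0, 1.1], [0.35, 0.5, 0.3])]
8.5 [([-0.5, 0, 1.1], [0.3, 0.55, 0.3])]
8.7 [([-0.4, 0, 1.1], [0.3, 0.55, 0.35]), ([0, 0, 0], [0.58, 0.4, 0.35])]
8.6 [([-0.5, 0, 0.9], [0.4, 0.4, 0.35])]
```

```bash
sed -i '/^run(/d' plan1.py
cat >> plan1.py <<'E'
run([([-.4,0,1.1],[.41,.11,.28])],1)
run([([-.5,0,1.1],[.41,.11,.28])]); run([([-.4,0,1.1],[.4,.25,.3])]);run([([-.4,0,.8],[.41,.11,.28])])
E
python3 plan1.py
```

```text
8.5 [([-0.4, 0, 1.1], [0.41, 0.11, 0.28])]
([(10, [-0.04, 0.0, 0.11], [0, 0, 0]), (2, [0, 0, 0], [0.0054, 0.0094, -0.0226])], np.float64(11.6), [-40.0, -12.0, 28.0, 125.0, -14.0, 52.0, 23.0])
([(3, [0, 0, 0], [-0.0202, -0.0026, -0.0054])], np.float64(16.6), [-39.0, -10.0, 36.0, 123.0, -16.0, 54.0, 34.0])
([(17, [-0.0222, -0.0019, 0.1119], [0, 0, 0]), (10, [0, 0, 0], [-0.0065, 0.0271, -0.0041])], np.float64(8.5), [-9.0, -10.0, 46.0, 127.0, -22.0, 46.0, -35.0])
([(4, [0, 0, 0], [-0.0036, 0.0033, 0.0232])], np.float64(9.9), [-12.0, 7.0, 54.0, 131.0, -49.0, 41.0, -8.0])
([(3, [0, 0, 0], [0.0034, 0.0035, 0.0245])], np.float64(10.0), [-5.0, 20.0, 46.0, 130.0, -68.0, 41.0, 8.0])
([(5, [0, 0, 0], [-0.0005, 0.0248, -0.0034])], np.float64(10.1), [10.0, 30.0, 47.0, 118.0, -67.0, 52.0, 14.0])
8.5 [([-0.5, 0, 1.1], [0.41, 0.11, 0.28])]
8.5 [([-0.4, 0, 1.1], [0.4, 0.25, 0.3])]
8.5 [([-0.4, 0, 0.8], [0.41, 0.11, 0.28])]
```

Emit:
apply_moves:
  plan:
    - [[-0.04,0,0.11],[0,0,0],0]
    - [[-0.04,0,0.11],[0,0,0],0]
    - [[-0.04,0,0.11],[0,0,0],0]
    - [[-0.04,0,0.11],[0,0,0],0]
    - [[-0.04,0,0.11],[0,0,0],0]
    - [[-0.04,0,0.11],[0,0,0],0]
    - [[-0.04,0,0.11],[0,0,0],0]
    - [[-0.04,0,0.11],[0,0,0],0]
    - [[-0.04,0,0.11],[0,0,0],0]
    - [[-0.04,0,0.11],[0,0,0],0]
    - [[0,0,0],[0.028,0.008,0.001],0]
    - [[0,0,0],[0.028,0.008,0.001],0]

```text
time_s: 7.83
ee_pos: [0.3939, 0.1558, 0.244]
tcp_rot: [161.1, -11.8, 119.2]
contact_force: [0.2, 0.0, 0.5]
finger_gap: -0.0004
grip_force: 0.0
```

Emit:
apply_moves:
  plan:
    - [[0,0,0],[0.032,0.009,0.001],0]
    - [[0,0,0],[0.032,0.009,0.001],0]
    - [[0,0,0],[0.032,0.009,0.001],0]
    - [[0,0,0],[0.032,0.009,0.001],0]
    - [[0,0,0],[0.032,0.009,0.001],0]
    - [[0,0,0],[0.032,0.009,0.001],0]
    - [[0,0,0],[0.032,0.009,0.001],0]
    - [[0,0,0],[0.032,0.009,0.001],0]
    - [[0,0,0],[0.032,0.009,0.001],0]
    - [[0,0,0],[0.032,0.009,0.001],0]
    - [[0,0,0],[0.032,0.009,0.001],0]
    - [[0,0,0],[0.032,0.009,0.001],0]

```text
time_s: 8.83
ee_pos: [0.304, 0.5332, 0.3454]
tcp_rot: [161.2, -11.7, 119.5]
contact_force: [0.1, 0.4, 0.1]
finger_gap: -0.0002
grip_force: 0.0
```

```bash
python3 - <<'E'
from h import *
samp()
E
sed -i '/^run(/d' plan1.py
cat >> plan1.py <<'E'
run([([0,0,-.2],[.58,.4,.4])],1); run([])
E
python3 plan1.py
```

```text
8.8333 [-58.3   4.5  -7.4 102.9   3.3  50.7 -39.6] [0.304  0.5332 0.3454] [161.2 -11.7 119.5] [0.1 0.4 0.1]
8.7 [([0, 0, -0.2], [0.58, 0.4, 0.4])]
([(2, [0.0, 0.0, -0.1], [0, 0, 0]), (11, [0, 0, 0], [-0.0246, 0.0135, -0.0039])], np.float64(32.8), [-36.0, 14.0, 3.0, 85.0, -12.0, 62.0, 10.0])
([(14, [0, 0, 0], [-0.0131, -0.0252, -0.0022])], np.float64(18.6), [-19.0, -7.0, 18.0, 122.0, -21.0, 55.0, 49.0])
([(18, [-0.0212, -0.0036, 0.1163], [0, 0, 0]), (10, [0, 0, 0], [-0.0065, 0.0271, -0.0041])], np.float64(8.7), [11.0, -7.0, 28.0, 127.0, -28.0, 48.0, -29.0])
([(4, [0, 0, 0], [-0.0036, 0.0033, 0.0232])], np.float64(10.3), [10.0, 5.0, 30.0, 131.0, -45.0, 38.0, -12.0])
([(3, [0, 0, 0], [0.0034, 0.0035, 0.0245])], np.float64(10.4), [12.0, 16.0, 26.0, 130.0, -60.0, 34.0, 1.0])
([(5, [0, 0, 0], [-0.0005, 0.0248, -0.0034])], np.float64(13.3), [23.0, 25.0, 29.0, 118.0, -59.0, 45.0, 8.0])
8.5 []
```

Emit:
apply_moves:
  plan:
    - [[0,0,-0.1],[0,0,0],0]
    - [[0,0,-0.1],[0,0,0],0]
    - [[0,0,0],[-0.027,0.0148,-0.0043],0]
    - [[0,0,0],[-0.027,0.0148,-0.0043],0]
    - [[0,0,0],[-0.027,0.0148,-0.0043],0]
    - [[0,0,0],[-0.027,0.0148,-0.0043],0]
    - [[0,0,0],[-0.027,0.0148,-0.0043],0]
    - [[0,0,0],[-0.027,0.0148,-0.0043],0]
    - [[0,0,0],[-0.027,0.0148,-0.0043],0]
    - [[0,0,0],[-0.027,0.0148,-0.0043],0]
    - [[0,0,0],[-0.027,0.0148,-0.0043],0]
    - [[0,0,0],[-0.027,0.0148,-0.0043],0]

```text
time_s: 9.83
ee_pos: [0.581, 0.3977, 0.4002]
tcp_rot: [159.3, -7.8, 130.4]
contact_force: [0.3, 0.1, -0.9]
finger_gap: 0.0003
grip_force: 0.0
```

Emit:
apply_moves:
  plan:
    - [[0,0,0],[-0.0153,-0.0294,-0.0026],0]
    - [[0,0,0],[-0.0153,-0.0294,-0.0026],0]
    - [[0,0,0],[-0.0153,-0.0294,-0.0026],0]
    - [[0,0,0],[-0.0153,-0.0294,-0.0026],0]
    - [[0,0,0],[-0.0153,-0.0294,-0.0026],0]
    - [[0,0,0],[-0.0153,-0.0294,-0.0026],0]
    - [[0,0,0],[-0.0153,-0.0294,-0.0026],0]
    - [[0,0,0],[-0.0153,-0.0294,-0.0026],0]
    - [[0,0,0],[-0.0153,-0.0294,-0.0026],0]
    - [[0,0,0],[-0.0153,-0.0294,-0.0026],0]
    - [[0,0,0],[-0.0153,-0.0294,-0.0026],0]
    - [[0,0,0],[-0.0153,-0.0294,-0.0026],0]

```text
time_s: 10.83
ee_pos: [0.4283, 0.0479, 0.2802]
tcp_rot: [159.2, -7.8, 130.4]
contact_force: [1.4, 0.3, -0.3]
finger_gap: -0.0003
grip_force: 0.0
```

Emit:
apply_moves:
  plan:
    - [[-0.0212,-0.0036,0.1163],[0,0,0],0]
    - [[-0.0212,-0.0036,0.1163],[0,0,0],0]
    - [[-0.0212,-0.0036,0.1163],[0,0,0],0]
    - [[-0.0212,-0.0036,0.1163],[0,0,0],0]
    - [[-0.0212,-0.0036,0.1163],[0,0,0],0]
    - [[-0.0212,-0.0036,0.1163],[0,0,0],0]
    - [[-0.0212,-0.0036,0.1163],[0,0,0],0]
    - [[-0.0212,-0.0036,0.1163],[0,0,0],0]
    - [[-0.0212,-0.0036,0.1163],[0,0,0],0]

```text
time_s: 11.58
ee_pos: [0.429, 0.049, 0.2805]
tcp_rot: [166.4, -25.5, 69.7]
contact_force: [0.3, 0.8, -0.7]
finger_gap: 0.0002
grip_force: 0.0
```

```bash
python3 - <<'E'
from h import *
samp()
E
sed -i '/^run(/d' plan1.py
cat >> plan1.py <<'E'
run([],1)
E
python3 plan1.py
```

```text
11.5833 [-10.4 -13.1   9.6 129.  -23.2  43.6  -9.9] [0.429  0.049  0.2805] [166.4 -25.5  69.7] [ 0.3  0.8 -0.7]
8.7 []
([(1, [0, 0, 0], [0.001, 0.0003, 0.0011])], np.float64(11.9), [-10.0, -13.0, 10.0, 129.0, -23.0, 43.0, -10.0])
([(9, [-0.021, -0.0037, 0.1157], [0, 0, 0]), (10, [0, 0, 0], [-0.0065, 0.0271, -0.0041])], np.float64(8.7), [11.0, -7.0, 28.0, 127.0, -28.0, 48.0, -29.0])
([(4, [0, 0, 0], [-0.0036, 0.0033, 0.0232])], np.float64(10.3), [10.0, 5.0, 30.0, 131.0, -45.0, 38.0, -12.0])
([(3, [0, 0, 0], [0.0034, 0.0035, 0.0245])], np.float64(10.4), [12.0, 16.0, 26.0, 130.0, -60.0, 34.0, 1.0])
([(5, [0, 0, 0], [-0.0005, 0.0248, -0.0034])], np.float64(13.3), [23.0, 25.0, 29.0, 118.0, -59.0, 45.0, 8.0])
```

Emit:
apply_moves:
  plan:
    - [[-0.021,-0.0037,0.1157],[0,0,0],0]
    - [[-0.021,-0.0037,0.1157],[0,0,0],0]
    - [[-0.021,-0.0037,0.1157],[0,0,0],0]
    - [[-0.021,-0.0037,0.1157],[0,0,0],0]
    - [[-0.021,-0.0037,0.1157],[0,0,0],0]
    - [[-0.021,-0.0037,0.1157],[0,0,0],0]
    - [[-0.021,-0.0037,0.1157],[0,0,0],0]
    - [[-0.021,-0.0037,0.1157],[0,0,0],0]
    - [[-0.021,-0.0037,0.1157],[0,0,0],0]

```text
time_s: 12.33
ee_pos: [0.4289, 0.0491, 0.2804]
tcp_rot: [-172.7, -27.1, 2.5]
contact_force: [-0.2, -0.1, -0.1]
finger_gap: 0.0002
grip_force: 0.0
```

Emit:
apply_moves:
  plan:
    - [[0,0,0],[-0.0065,0.0271,-0.0041],0]
    - [[0,0,0],[-0.0065,0.0271,-0.0041],0]
    - [[0,0,0],[-0.0065,0.0271,-0.0041],0]
    - [[0,0,0],[-0.0065,0.0271,-0.0041],0]
    - [[0,0,0],[-0.0065,0.0271,-0.0041],0]
    - [[0,0,0],[-0.0065,0.0271,-0.0041],0]
    - [[0,0,0],[-0.0065,0.0271,-0.0041],0]
    - [[0,0,0],[-0.0065,0.0271,-0.0041],0]
    - [[0,0,0],[-0.0065,0.0271,-0.0041],0]
    - [[0,0,0],[-0.0065,0.0271,-0.0041],0]

```text
time_s: 13.17
ee_pos: [0.3813, -0.2285, 0.2571]
tcp_rot: [-172.9, -27.2, 2.8]
contact_force: [0.5, -0.0, -0.0]
finger_gap: -0.0004
grip_force: 0.0
```

Emit:
apply_moves:
  plan:
    - [[0,0,0],[-0.0036,0.0033,0.0232],0]
    - [[0,0,0],[-0.0036,0.0033,0.0232],0]
    - [[0,0,0],[-0.0036,0.0033,0.0232],0]
    - [[0,0,0],[-0.0036,0.0033,0.0232],0]
    - [[0,0,0],[0,0,0],0]

```text
time_s: 13.58
ee_pos: [0.4101, -0.2255, 0.1631]
tcp_rot: [-172.6, -26.7, 2.8]
contact_force: [0.0, 0.3, 0.4]
finger_gap: 0.0001
grip_force: 0.0
```

```bash
cat > st.py <<'E'
from kin import *
from h import samp,get_state
def here():
    """actual tip (tr=.02) in tray coords, and tool rotation vs tray-aligned (yaw 180)"""
    s=get_state(); q=s["joint_pos"]; A=R.from_euler('xyz',s["tcp_rot"],degrees=True).as_matrix()
    t=TA.T@(s["ee_pos"]+.02*A[:,2]-tray[:3]); z=TA.T@A[:,2]; F=TA.T@s["contact_force"]
    print("t",round(s["time_s"],2),"tip20",t.round(4),"toolz in tray",z.round(3),"F tray",F.round(1),"gap",round(s["finger_gap"],4),"margin",np.minimum(q-LO,HI-q).round(0))
    return q,A,s
def rowfor(A,d,n=1): print((A.T@TA@np.array(d)/n).round(5).tolist())
E
python3 - <<'E'
from st import *
import cv2
from plant import grab_frame
samp(); q,A,s=here(); print(A.T@TA)
a=cv2.resize(grab_frame("top")[170:270,380:510],None,fx=3,fy=3,interpolation=cv2.INTER_CUBIC)
b=cv2.resize(grab_frame("scene")[80:200,260:390],None,fx=3,fy=3,interpolation=cv2.INTER_CUBIC)
c=np.zeros((360,780,3),np.uint8); c[:300,:390]=a; c[:,390:]=b; cv2.imwrite("pics/w3.png",c)
E
```

```text
13.5833 [ 10.3   5.3  29.9 130.5 -44.8  38.4 -11.5] [ 0.4101 -0.2255  0.1631] [-172.6  -26.7    2.8] [0.  0.3 0.4]
t 13.58 tip20 [0.0003 0.0491 0.123 ] toolz in tray [-0.147  0.14  -0.979] F tray [0.2 0.3 0.3] gap 0.0001 margin [151.  34.  54.  10.  33.  25. 157.]
[[ 0.98920094  0.02481683 -0.14444937]
 [ 0.00401281 -0.98977707 -0.14256662]
 [-0.14651072  0.14044738 -0.979188  ]]
```

View pics/w3.png

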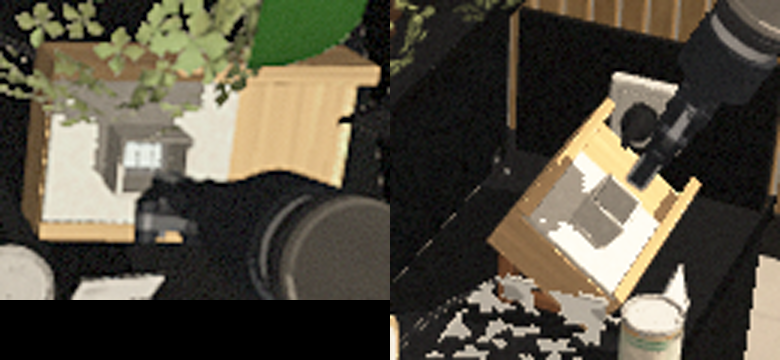

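The view shows the shut fingertips just above and in front of the well mouth. The tip is near scene pixel (341.5,141), and the rim is centred at (335,147). I'll check this against the projected TCP axis.

Run:
```python
from st import *
from h import proj,cam
import cv2
q,A,s=here()
for tr in (0,.01,.02,.03,.04): 
    P=s["ee_pos"]+tr*A[:,2]; print(tr,proj("scene",P).round(1),proj("top",P).round(1), (TA.T@(P-tray[:3])).round(3))
rim=tray[:3]+TA@tray[4:7]; print("rim",proj("scene",rim),proj("top",rim))
rim=tray[:3]+TA@(tray[4:7]+[0,0,-.034]); print("tab",proj("scene",rim),proj("top",rim))
from plant import grab_frame
im=[grab_frame("scene")[115:175,300:370],grab_frame("top")[190:260,400:470]]
cv2.imwrite("pics/w4.png",np.hstack([cv2.resize(im[0],(400,343),interpolation=cv2.INTER_CUBIC),cv2.resize(im[1][:60],(400,343),interpolation=cv2.INTER_CUBIC)]))
```

```text
t 13.68 tip20 [0.0035 0.0476 0.1252] toolz in tray [-0.142  0.138 -0.98 ] F tray [0.9 0.1 1. ] gap 0.0003 margin [151.  33.  53.  10.  34.  26. 157.]
0 [[345.6 133.9]] [[441.3 233.2]] [0.006 0.045 0.145]
0.01 [[343.6 136.5]] [[438.8 232.1]] [0.005 0.046 0.135]
0.02 [[341.7 139.1]] [[436.4 231. ]] [0.003 0.048 0.125]
0.03 [[339.8 141.6]] [[434. 230.]] [0.002 0.049 0.115]
0.04 [[337.9 144.2]] [[431.7 228.9]] [0.001 0.05  0.106]
rim [[334.36224946 146.15432516]] [[430.48577353 225.24539833]]
tab [[327.3757342  152.73474829]] [[425.45086266 219.81829794]]
```

View pics/w4.png

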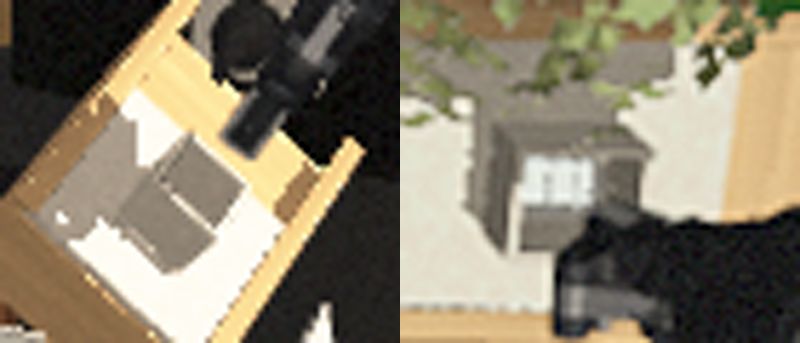

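The tip projects where the model says, with a tip reach of about 23 mm, and it lines up with the well. I'm inserting along the normal now.

Emit:
apply_moves:
  plan:
    - [[0,0,0],[0.0008,0.0004,0.01],0]
    - [[0,0,0],[0.0008,0.0004,0.01],0]
    - [[0,0,0],[0.0008,0.0004,0.01],0]
    - [[0,0,0],[0.0007,0.0007,0.005],0]
    - [[0,0,0],[0.0007,0.0007,0.005],0]
    - [[0,0,0],[0.0007,0.0007,0.005],0]
    - [[0,0,0],[0,0,0],0]
    - [[0,0,0],[0,0,0],0]

```text
time_s: 14.45
ee_pos: [0.4368, -0.2233, 0.1292]
tcp_rot: [-172.8, -27.0, 2.9]
contact_force: [-0.2, 0.1, 0.7]
finger_gap: 0.0001
grip_force: 0.0
```

```bash
python3 -c "
from st import *
here()"
```

```text
t 14.45 tip20 [0.0029 0.0507 0.0798] toolz in tray [-0.14   0.138 -0.98 ] F tray [0.2 0.1 0.7] gap 0.0001 margin [150.  40.  56.  11.  24.  22. 164.]
```

Emit:
apply_moves:
  plan:
    - [[0,0,0],[0.0005,0.0007,0.005],0]
    - [[0,0,0],[0.0005,0.0007,0.005],0]
    - [[0,0,0],[0.0005,0.0007,0.005],0]
    - [[0,0,0],[0.0003,0.0003,0.002],0]
    - [[0,0,0],[0,0,0],0]

```text
time_s: 14.87
ee_pos: [0.4461, -0.2226, 0.1137]
tcp_rot: [-172.8, -27.0, 2.9]
contact_force: [-0.6, 0.2, -0.3]
finger_gap: -0.0001
grip_force: 0.0
```

```bash
python3 -c "
from st import *
here()"
```

```text
t 14.87 tip20 [0.0017 0.0513 0.0618] toolz in tray [-0.142  0.139 -0.98 ] F tray [-0.6  0.3  0.1] gap -0.0001 margin [150.  42.  57.  11.  20.  21. 167.]
```

Emit:
apply_moves:
  plan:
    - [[0,0,0],[0.0003,0.0003,0.002],0]
    - [[0,0,0],[0.0003,0.0003,0.002],0]
    - [[0,0,0],[0.0003,0.0003,0.002],0]
    - [[0,0,0],[0,0,0],0]

```text
time_s: 15.2
ee_pos: [0.4491, -0.2229, 0.1091]
tcp_rot: [-172.8, -27.0, 2.9]
contact_force: [-3.5, 0.0, 2.4]
finger_gap: -0.0001
grip_force: 2.9
```

Emit:
apply_moves:
  plan:
    - [[0,0,0],[0.0003,0.0003,0.002],0]
    - [[0,0,0],[0,0,0],0]

```text
time_s: 15.37
ee_pos: [0.4497, -0.2231, 0.108]
tcp_rot: [-172.7, -27.0, 2.8]
contact_force: [-11.1, 1.1, 11.7]
finger_gap: 0.0
grip_force: 8.1
```

```bash
python3 -c "
from st import *
here()"
```

```text
t 15.37 tip20 [0.0013 0.0507 0.0551] toolz in tray [-0.141  0.14  -0.98 ] F tray [-2.3  1.4 15.9] gap 0.0 margin [149.  43.  58.  11.  19.  21. 168.]
```

Emit:
apply_moves:
  plan:
    - [[0,0,0],[0,0,0],0]
    - [[0,0,0],[0,0,0],0]

```text
time_s: 15.53
ee_pos: [0.4497, -0.2231, 0.108]
tcp_rot: [-172.7, -27.0, 2.8]
contact_force: [-9.8, 1.4, 10.8]
finger_gap: 0.0003
grip_force: 7.6
```

```bash
python3 -c "
from st import *
here()"
```

```text
t 15.53 tip20 [0.0013 0.0507 0.0551] toolz in tray [-0.141  0.139 -0.98 ] F tray [-1.8  1.6 14.4] gap 0.0003 margin [149.  43.  58.  11.  19.  21. 168.]
```

Emit:
apply_moves:
  plan:
    - [[0,0,0],[-0.0001,0.003,-0.0004],0]
    - [[0,0,0],[-0.0001,0.003,-0.0004],0]
    - [[0,0,0],[0,0,0],0]

```text
time_s: 15.78
ee_pos: [0.4498, -0.2296, 0.1081]
tcp_rot: [-172.8, -27.0, 2.8]
contact_force: [-10.9, 0.7, 11.8]
finger_gap: 0.0001
grip_force: 6.4
```

```bash
python3 -c "
from st import *
here()"
```

```text
t 15.78 tip20 [0.0013 0.0442 0.0552] toolz in tray [-0.141  0.139 -0.98 ] F tray [-2.1  0.9 15.9] gap 0.0001 margin [149.  44.  58.  11.  19.  22. 167.]
```

Emit:
apply_moves:
  plan:
    - [[0,0,0],[-0.0001,0.003,-0.0004],0]
    - [[0,0,0],[-0.0001,0.003,-0.0004],0]
    - [[0,0,0],[-0.0001,0.003,-0.0004],0]
    - [[0,0,0],[0,0,0],0]

```text
time_s: 16.12
ee_pos: [0.4499, -0.2388, 0.1081]
tcp_rot: [-172.8, -27.0, 2.8]
contact_force: [-10.4, 0.9, 12.3]
finger_gap: -0.0001
grip_force: 6.3
```

```bash
python3 -c "
from st import *
here()"
```

```text
t 16.12 tip20 [0.0013 0.035  0.0552] toolz in tray [-0.141  0.139 -0.98 ] F tray [-1.5  1.1 16. ] gap -0.0001 margin [148.  44.  57.  12.  19.  22. 167.]
```

Emit:
apply_moves:
  plan:
    - [[0,0,0],[-0.0002,0.0059,-0.0008],0]
    - [[0,0,0],[-0.0002,0.0059,-0.0008],0]
    - [[0,0,0],[-0.0002,0.0059,-0.0008],0]
    - [[0,0,0],[-0.0002,0.0059,-0.0008],0]
    - [[0,0,0],[-0.0002,0.0059,-0.0008],0]
    - [[0,0,0],[-0.0002,0.0059,-0.0008],0]

```text
time_s: 16.62
ee_pos: [0.4505, -0.2741, 0.1081]
tcp_rot: [-172.7, -27.1, 2.8]
contact_force: [-11.8, 1.7, 12.6]
finger_gap: -0.0001
grip_force: 7.0
```

```bash
python3 -c "
from st import *
here()"
```

```text
t 16.62 tip20 [ 0.0012 -0.0004  0.0553] toolz in tray [-0.14  0.14 -0.98] F tray [-2.4  2.  17.1] gap -0.0001 margin [144.  47.  56.  15.  19.  26. 164.]
```

Emit:
apply_moves:
  plan:
    - [[0,0,0],[-0.0002,0.0059,-0.0008],0]
    - [[0,0,0],[-0.0002,0.0059,-0.0008],0]
    - [[0,0,0],[-0.0002,0.0059,-0.0008],0]
    - [[0,0,0],[-0.0002,0.0059,-0.0008],0]
    - [[0,0,0],[-0.0002,0.0059,-0.0008],0]
    - [[0,0,0],[-0.0002,0.0059,-0.0008],0]
    - [[0,0,0],[-0.0002,0.0059,-0.0008],0]
    - [[0,0,0],[-0.0002,0.0059,-0.0008],0]

```text
time_s: 17.28
ee_pos: [0.4513, -0.3223, 0.1081]
tcp_rot: [-172.8, -27.1, 2.8]
contact_force: [-10.7, 1.9, 12.8]
finger_gap: 0.0002
grip_force: 6.9
```

```bash
python3 -c "
from st import *
here()"
```

```text
t 17.28 tip20 [ 0.001  -0.0485  0.0554] toolz in tray [-0.14   0.139 -0.98 ] F tray [-1.4  2.1 16.6] gap 0.0002 margin [140.  50.  55.  20.  20.  30. 162.]
```

Emit:
apply_moves:
  plan:
    - [[0,0,0],[-0.0002,0.0059,-0.0008],0]
    - [[0,0,0],[-0.0002,0.0059,-0.0008],0]
    - [[0,0,0],[-0.0002,0.0059,-0.0008],0]
    - [[0,0,0],[-0.0001,0.004,-0.0005],0]
    - [[0,0,0],[0,0,0],0]

```text
time_s: 17.7
ee_pos: [0.4517, -0.3451, 0.1081]
tcp_rot: [-172.8, -27.1, 2.8]
contact_force: [-10.0, 1.0, 11.9]
finger_gap: -0.0002
grip_force: 7.0
```

```bash
python3 -c "
from st import *
here()"
```

```text
t 17.7 tip20 [ 0.0009 -0.0713  0.0554] toolz in tray [-0.14   0.137 -0.981] F tray [-1.4  1.2 15.5] gap -0.0002 margin [139.  52.  55.  22.  20.  31. 161.]
```

Emit:
apply_moves:
  plan:
    - [[0,0,0],[-0.0001,0.003,-0.0004],0]
    - [[0,0,0],[-0.0001,0.003,-0.0004],0]
    - [[0,0,0],[0,0,0],0]
    - [[0,0,0],[0,0,0],0]

```text
time_s: 18.03
ee_pos: [0.4517, -0.3454, 0.108]
tcp_rot: [-172.2, -27.1, 2.9]
contact_force: [-14.5, 10.9, 20.4]
finger_gap: -0.0001
grip_force: 12.5
```

```bash
python3 -c "
from st import *
here()"
```

```text
t 18.03 tip20 [ 0.0009 -0.0714  0.0554] toolz in tray [-0.14   0.149 -0.979] F tray [-0.  11.2 24.9] gap -0.0001 margin [138.  52.  55.  22.  20.  32. 161.]
```

The cover reached its stop: the tip travelled 122 mm and Fy rose. I'll relax and lift out along the normal.

Emit:
apply_moves:
  plan:
    - [[0,0,0],[0.0001,-0.005,0.0007],0]
    - [[0,0,0],[-0.0007,-0.0007,-0.005],0]
    - [[0,0,0],[-0.0007,-0.0007,-0.005],0]
    - [[0,0,0],[-0.0014,-0.0014,-0.01],0]
    - [[0,0,0],[-0.0014,-0.0014,-0.01],0]
    - [[0,0,0],[-0.0014,-0.0014,-0.01],0]
    - [[0,0,0],[-0.0014,-0.0014,-0.01],0]
    - [[0,0,0],[-0.0028,-0.0028,-0.02],0]
    - [[0,0,0],[-0.0028,-0.0028,-0.02],0]
    - [[0,0,0],[-0.0028,-0.0028,-0.02],0]
    - [[0,0,0],[0,0,0],0]

```text
time_s: 18.95
ee_pos: [0.3874, -0.3485, 0.2024]
tcp_rot: [-173.1, -27.3, 2.8]
contact_force: [-0.6, -0.8, -0.1]
finger_gap: 0.0005
grip_force: 0.0
```

Run:
```python
from st import *
import cv2
from plant import grab_frame
samp(); q,A,s=here()
t=grab_frame("top"); sc=grab_frame("scene"); cv2.imwrite("pics/top3.png",t); cv2.imwrite("pics/scene3.png",sc)
a=cv2.resize(t[175:265,380:510],None,fx=3,fy=3,interpolation=cv2.INTER_CUBIC)
b=cv2.resize(sc[225:365,170:300],None,fx=3,fy=3,interpolation=cv2.INTER_CUBIC)
c=np.zeros((580,780,3),np.uint8); c[:270,:390]=a; c[:420,390:]=b; c[280:580,:390]=cv2.resize(sc[90:190,260:390],None,fx=3,fy=3,interpolation=cv2.INTER_CUBIC)
for x in range(170,300,10): cv2.putText(c,str(x)[1:] ,(390+(x-170)*3,430),0,.3,(0,0,255),1)
for y in range(230,365,10): cv2.putText(c,str(y),(760,(y-225)*3+3),0,.3,(0,0,255),1)
cv2.imwrite("pics/w5.png",c)
```

```text
18.95 [ 21.   11.2  35.4 119.2 -44.1  51.9  -1.9] [ 0.3874 -0.3485  0.2024] [-173.1  -27.3    2.8] [-0.6 -0.8 -0.1]
t 18.95 tip20 [ 0.0024 -0.0735  0.1696] toolz in tray [-0.136  0.133 -0.982] F tray [-0.6 -0.8  0.3] gap 0.0005 margin [140.  40.  48.  22.  34.  39. 166.]
```

View pics/w5.png

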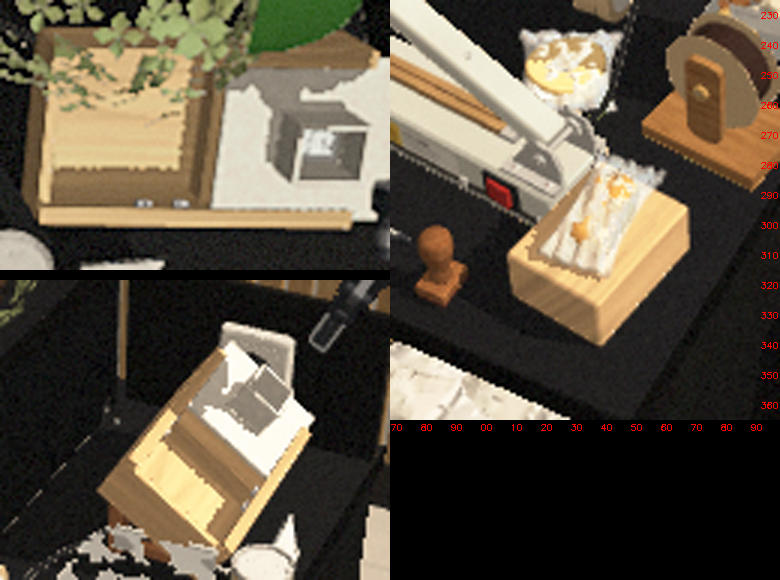

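The picture shows the compartment empty and open and the cover at the right. The bar's top corners in scene pixels are about (239,278), (262,283), (242,317) and (218,310). Now I compute the bar pose and the joint feasibility of grasp and placing.

```bash
cat > plan2.py <<'E'
from st import *
from h import atz
for z in (.06,.068,.075):
    b=atz("scene",[[239,277.7],[261.7,283.3],[241.7,316.7],[218.3,310]],z); t=atz("top",[[147,219],[191,217.3],[190.3,240.5],[147,243]],z)
    f=lambda c:np.degrees(np.arctan2(*((c[0]+c[1]-c[2]-c[3])[:2][::-1])))
    print(z,"scene",b.mean(0)[:2].round(4),"long",round(f(b),1),"|top",t.mean(0)[:2].round(4),"long",round(np.degrees(np.arctan2(*((t[0]+t[3]-t[1]-t[2])[:2][::-1]))),1))
q0,A,s=here(); rng=np.random.default_rng(3)
for rx,ry in ((0,0),(-4,4),(-8,0),(0,8),(-4,8),(-8,8)):
  for rz in (90,-90):
    o=[]
    for z in (.033,.13):
        L=[]
        for k in range(8):
            qs=q0.copy()+rng.normal(0,25,7); qs[6]+=-90 if rz<0 else 0
            q,e=ikm(*tposeR(0,.046,z,rx,ry,rz),np.clip(qs,LO+1,HI-1))
            if e<1: L.append((np.minimum(q-LO,HI-q).min().round(1),q.round(0).tolist()))
        L.sort(key=lambda t:-t[0]); o.append(L[:1])
    print(rx,ry,rz,o)
E
python3 plan2.py
```

```text
0.06 scene [0.4307 0.3284] long -86.2 |top [0.4288 0.3272] long 94.6
0.068 scene [0.4269 0.3341] long -86.2 |top [0.4267 0.3252] long 94.6
0.075 scene [0.4236 0.3392] long -86.2 |top [0.425  0.3235] long 94.6
t 19.05 tip20 [ 0.002  -0.0714  0.1667] toolz in tray [-0.139  0.137 -0.981] F tray [-0.7 -0.4 -0.5] gap -0.0001 margin [140.  40.  48.  22.  34.  39. 166.]
0 0 90 [[], [(np.float64(3.6), [79.0, 5.0, -44.0, 137.0, -59.0, 20.0, 91.0])]]
0 0 -90 [[], [(np.float64(3.5), [75.0, 4.0, -39.0, 137.0, -60.0, 21.0, -88.0])]]
-4 4 90 [[(np.float64(4.9), [42.0, 18.0, -10.0, 132.0, -72.0, 18.0, 103.0])], [(np.float64(7.6), [87.0, 8.0, -51.0, 133.0, -41.0, 25.0, 74.0])]]
-4 4 -90 [[(np.float64(4.9), [42.0, 18.0, -10.0, 132.0, -72.0, 18.0, -77.0])], [(np.float64(7.2), [67.0, 6.0, -30.0, 134.0, -47.0, 27.0, -100.0])]]
-8 0 90 [[(np.float64(4.7), [63.0, 22.0, -30.0, 132.0, -72.0, 18.0, 108.0])], [(np.float64(6.5), [49.0, 7.0, -7.0, 134.0, -61.0, 33.0, 96.0])]]
-8 0 -90 [[(np.float64(4.7), [63.0, 22.0, -30.0, 132.0, -72.0, 18.0, -72.0])], [(np.float64(6.7), [57.0, 7.0, -16.0, 134.0, -59.0, 32.0, 
[... 178 characters left out ...]
), [12.0, 18.0, 18.0, 132.0, -71.0, 20.0, -84.0])], [(np.float64(7.7), [67.0, 4.0, -35.0, 133.0, -32.0, 24.0, -119.0])]]
-4 8 90 [[(np.float64(9.9), [16.0, 19.0, 17.0, 131.0, -68.0, 25.0, 96.0])], [(np.float64(8.6), [35.0, 5.0, 1.0, 132.0, -41.0, 30.0, 73.0])]]
-4 8 -90 [[(np.float64(10.2), [20.0, 18.0, 13.0, 131.0, -66.0, 24.0, -86.0])], [(np.float64(8.8), [44.0, 5.0, -8.0, 132.0, -40.0, 29.0, -109.0])]]
-8 8 90 [[(np.float64(12.2), [31.0, 19.0, 3.0, 129.0, -60.0, 26.0, 91.0])], [(np.float64(10.6), [49.0, 7.0, -11.0, 130.0, -41.0, 34.0, 75.0])]]
-8 8 -90 [[(np.float64(12.0), [27.0, 19.0, 7.0, 129.0, -62.0, 28.0, -87.0])], [(np.float64(11.0), [66.0, 8.0, -29.0, 130.0, -37.0, 33.0, -109.0])]]
```

```bash
cat > plan3.py <<'E'
from st import *
def down(yaw): return R.from_euler('xyz',[180,0,yaw],degrees=True).as_matrix()
bar=np.array([.4285,.3275,0])
def run(q,g,rz,W1,W2,rx,ry,show=False,turnfirst=True):
    L=[]
    def do(*a,**k):
        nonlocal q
        q,r,m=leg(q,*a,**k); L.append((r,round(m,1),q.round(0).tolist()))
    do(None,np.array(W1)); do(None,None,down(g)); do(None,bar+[0,0,.2]); do(None,bar+[0,0,.071]); do(None,bar+[0,0,.28],ds=.02)
    do(None,np.array(W2))
    P,A=tposeR(0,.046,.13,rx,ry,rz)
    Pt,_=tposeR(0,.046,.2,rx,ry,rz)
    do(None,Pt,A); do(None,P); P2,_=tposeR(0,.046,.033,rx,ry,rz); do(None,P2,None,ds=.01); do(None,Pt,None)
    w=wellpose(.003,.049-.122,.13); do(None,w[0],w[1])
    w=wellpose(.003,.049-.122,.07); do(None,w[0]); w=wellpose(.003,.049,.07); do(None,w[0]); w=wellpose(.003,.049,.14); do(None,w[0])
    M=min(l[1] for l in L); print(M,g,rz,W1,W2,rx,ry,[float(l[1]) for l in L])
    if show:
        for l in L: print(l)
    return M
if __name__=="__main__":
    q0,A,s=here()
    for g in (94.2,-85.8):
      for rz in (90,-90):
        for W1 in ([.42,-.05,.3],[.45,.2,.3]):
          for W2 in ([.43,.05,.3],[.42,-.1,.28]): run(q0,g,rz,W1,W2,-5,8)
E
python3 plan3.py
```

```text
t 19.05 tip20 [ 0.002  -0.0714  0.1667] toolz in tray [-0.139  0.137 -0.981] F tray [-0.7 -0.4 -0.5] gap -0.0001 margin [140.  40.  48.  22.  34.  39. 166.]
-23.1 94.2 90 [0.42, -0.05, 0.3] [0.43, 0.05, 0.3] -5 8 [11.6, 12.7, 25.3, 28.0, 28.6, 26.5, 6.4, -19.8, -23.1, -12.5, 8.7, 15.2, 10.5, 9.9]
1.5 94.2 90 [0.42, -0.05, 0.3] [0.42, -0.1, 0.28] -5 8 [11.6, 12.7, 25.3, 28.0, 28.6, 25.6, 8.5, 8.0, 1.5, 7.7, 8.7, 15.4, 10.5, 9.9]
6.2 94.2 90 [0.45, 0.2, 0.3] [0.43, 0.05, 0.3] -5 8 [8.0, 18.4, 34.2, 28.3, 29.0, 26.9, 6.8, 8.3, 6.2, 8.2, 8.9, 19.7, 10.7, 10.1]
8.0 94.2 90 [0.45, 0.2, 0.3] [0.42, -0.1, 0.28] -5 8 [8.0, 18.4, 34.2, 28.3, 29.0, 26.0, 8.9, 8.5, 8.6, 8.5, 9.1, 21.9, 10.9, 10.4]
-28.8 94.2 -90 [0.42, -0.05, 0.3] [0.43, 0.05, 0.3] -5 8 [11.6, 12.7, 25.3, 28.0, 28.6, 26.5, -22.9, -22.8, -22.6, -23.0, -27.2, -28.8, -27.2, -26.8]
-29.5 94.2 -90 [0.42, -0.05, 0.3] [0.42, -0.1, 0.28] -5 8 [11.6, 12.7, 25.3, 28.0, 28.6, 25.6, -21.4, -22.5, -22.6, -23.5, -27.6, -29.5, -28.2, -28.1]
-55.0 94.2 -90 [0.45, 0.2, 0.3] [0.43, 0.05, 0.3] -5 8 [8.0, 18.4, 34.2, 28.3, 29.0, 26.9, -20.7, -26.4,
[... 689 characters left out ...]
8] -5 8 [8.0, -25.4, -29.6, -33.4, -36.0, -31.3, -26.4, -22.4, -21.2, -16.8, 10.6, 22.3, 11.3, 10.8]
-27.0 -85.8 -90 [0.42, -0.05, 0.3] [0.43, 0.05, 0.3] -5 8 [11.6, -5.4, -20.6, -24.3, -27.0, -24.2, -22.2, -18.5, 15.9, 17.1, 10.5, 22.2, 11.3, 10.8]
-27.0 -85.8 -90 [0.42, -0.05, 0.3] [0.42, -0.1, 0.28] -5 8 [11.6, -5.4, -20.6, -24.3, -27.0, -22.8, -20.6, -16.7, 15.8, 17.1, 10.5, 22.2, 11.3, 10.8]
-36.0 -85.8 -90 [0.45, 0.2, 0.3] [0.43, 0.05, 0.3] -5 8 [8.0, -25.4, -29.6, -33.4, -36.0, -31.1, -33.7, -29.3, -28.0, -23.1, -17.7, 21.3, 10.7, 10.2]
-36.0 -85.8 -90 [0.45, 0.2, 0.3] [0.42, -0.1, 0.28] -5 8 [8.0, -25.4, -29.6, -33.4, -36.0, -31.3, -34.0, -29.5, -28.2, -23.3, -17.9, 21.4, 10.7, 10.2]
```

```bash
python3 -c "
from plan3 import *
q0,A,s=here(); run(q0,94.2,90,[.45,.2,.3],[.42,-.1,.28],-5,8,True)"
```

```text
t 19.05 tip20 [ 0.002  -0.0714  0.1667] toolz in tray [-0.139  0.137 -0.981] F tray [-0.7 -0.4 -0.5] gap -0.0001 margin [140.  40.  48.  22.  34.  39. 166.]
8.0 94.2 90 [0.45, 0.2, 0.3] [0.42, -0.1, 0.28] -5 8 [8.0, 18.4, 34.2, 28.3, 29.0, 26.0, 8.9, 8.5, 8.6, 8.5, 9.1, 21.9, 10.9, 10.4]
([(19, [0, 0, 0], [0.0066, -0.0287, 0.001])], np.float64(8.0), [3.0, -10.0, -32.0, 123.0, -0.0, 38.0, -115.0])
([(14, [0.02, -0.0331, -0.1093], [0, 0, 0])], np.float64(18.4), [-6.0, 6.0, -24.0, 105.0, 2.0, 70.0, -27.0])
([(6, [0, 0, 0], [0.0215, -0.002, 0.0167])], np.float64(34.2), [-18.0, 16.0, -29.0, 106.0, 9.0, 60.0, -46.0])
([(5, [0, 0, 0], [0.0, -0.0, 0.0258])], np.float64(28.3), [-21.0, 26.0, -26.0, 113.0, 16.0, 45.0, -52.0])
([(11, [0, 0, 0], [0.0, 0.0, -0.019])], np.float64(29.0), [-16.0, 12.0, -30.0, 101.0, 6.0, 69.0, -44.0])
([(15, [0, 0, 0], [-0.0284, -0.0027, 0.0])], np.float64(26.0), [13.0, -1.0, -6.0, 114.0, -0.0, 67.0, 12.0])
([(4, [-0.1182, 0.0174, 0.0048], [0, 0, 0]), (6, [0, 0, 0], [-0.0213, -0.0128, 0.0052])], np.float64(8.9), [17.0, -5.0, 23.0, 132.0, -32.0, 39.0, 65.0])
([(3, [0, 0, 0], [-0.002, 0.0032, 0.023])], np.float64(8.5), [15.0, 5.0, 22.0, 132.0, -45.0, 32.0, 77.0])
([(10, [0, 0, 0], [-0.0008, 0.0013, 0.0096])], np.float64(8.6), [19.0, 19.0, 14.0, 130.0, -66.0, 25.0, 95.0])
([(6, [0, 0, 0], [0.0024, -0.0039, -0.0275])], np.float64(8.5), [15.0, -5.0, 25.0, 132.0, -31.0, 39.0, 65.0])
([(14, [0.0029, 0.0029, 0.1117], [0, 0, 0]), (5, [0, 0, 0], [0.0021, 0.0255, 0.0064])], np.float64(9.1), [28.0, 15.0, 26.0, 119.0, -47.0, 48.0, -1.0])
([(3, [0, 0, 0], [0.0028, 0.0028, 0.0196])], np.float64(21.9), [28.0, 21.0, 23.0, 119.0, -53.0, 44.0, 3.0])
([(5, [0, 0, 0], [0.0005, -0.0242, 0.0034])], np.float64(10.9), [18.0, 12.0, 19.0, 130.0, -54.0, 34.0, -4.0])
([(3, [0, 0, 0], [-0.0032, -0.0032, -0.0229])], np.float64(10.4), [17.0, 3.0, 23.0, 130.0, -41.0, 39.0, -15.0])
```

Emit:
apply_moves:
  plan:
    - [[0,0,0],[0.0066,-0.0287,0.001],0]
    - [[0,0,0],[0.0066,-0.0287,0.001],0]
    - [[0,0,0],[0.0066,-0.0287,0.001],0]
    - [[0,0,0],[0.0066,-0.0287,0.001],0]
    - [[0,0,0],[0.0066,-0.0287,0.001],0]
    - [[0,0,0],[0.0066,-0.0287,0.001],0]
    - [[0,0,0],[0.0066,-0.0287,0.001],0]
    - [[0,0,0],[0.0066,-0.0287,0.001],0]
    - [[0,0,0],[0.0066,-0.0287,0.001],0]
    - [[0,0,0],[0.0066,-0.0287,0.001],0]

```text
time_s: 19.88
ee_pos: [0.4207, -0.0558, 0.2514]
tcp_rot: [-172.8, -26.9, 3.0]
contact_force: [-0.1, 0.2, -0.1]
finger_gap: 0.0002
grip_force: 0.0
```

Emit:
apply_moves:
  plan:
    - [[0,0,0],[0.0066,-0.0287,0.001],0]
    - [[0,0,0],[0.0066,-0.0287,0.001],0]
    - [[0,0,0],[0.0066,-0.0287,0.001],0]
    - [[0,0,0],[0.0066,-0.0287,0.001],0]
    - [[0,0,0],[0.0066,-0.0287,0.001],0]
    - [[0,0,0],[0.0066,-0.0287,0.001],0]
    - [[0,0,0],[0.0066,-0.0287,0.001],0]
    - [[0,0,0],[0.0066,-0.0287,0.001],0]
    - [[0,0,0],[0.0066,-0.0287,0.001],0]

```text
time_s: 20.63
ee_pos: [0.4495, 0.2032, 0.2989]
tcp_rot: [-172.8, -26.9, 3.0]
contact_force: [-0.0, 0.5, 0.5]
finger_gap: 0.0001
grip_force: 0.0
```

```bash
python3 -c "
from plan3 import *
samp()
q0,A,s=here(); run(q0,94.2,90,[.45,.2,.3],[.42,-.1,.28],-5,8,True)"
```

```text
20.6333 [ 2.600e+00 -1.010e+01 -3.160e+01  1.233e+02 -1.000e-01  3.800e+01
 -1.152e+02] [0.4495 0.2032 0.2989] [-172.8  -26.9    3. ] [-0.   0.5  0.5]
t 20.63 tip20 [0.1179 0.4769 0.2065] toolz in tray [-0.143  0.139 -0.98 ] F tray [0.3 0.5 0.4] gap 0.0001 margin [159.  18.  47.  18.  78.  25.  53.]
8.5 94.2 90 [0.45, 0.2, 0.3] [0.42, -0.1, 0.28] -5 8 [17.5, 18.5, 34.2, 28.3, 29.0, 26.0, 8.9, 8.5, 8.6, 8.5, 9.1, 21.8, 10.9, 10.4]
([(1, [0, 0, 0], [0.0008, 0.0031, -0.0012])], np.float64(17.5), [3.0, -10.0, -31.0, 123.0, -0.0, 38.0, -114.0])
([(14, [0.0197, -0.0329, -0.1092], [0, 0, 0])], np.float64(18.5), [-6.0, 6.0, -24.0, 105.0, 2.0, 70.0, -27.0])
([(6, [0, 0, 0], [0.0215, -0.002, 0.0167])], np.float64(34.2), [-18.0, 16.0, -29.0, 106.0, 9.0, 60.0, -46.0])
([(5, [0, 0, 0], [0.0, -0.0, 0.0258])], np.float64(28.3), [-21.0, 26.0, -26.0, 113.0, 16.0, 45.0, -52.0])
([(11, [0, 0, 0], [0.0, 0.0, -0.019])], np.float64(29.0), [-17.0, 12.0, -30.0, 101.0, 6.0, 69.0, -44.0])
([(15, [0, 0, 0], [-0.0284, -0.0027, 0.0])], np.float64(26.0), [13.0, -1.0, -6.0, 114.0, -0.0, 67.0, 12.0])
([(4, [-0.1182
[... 245 characters left out ...]
([(10, [0, 0, 0], [-0.0008, 0.0013, 0.0096])], np.float64(8.6), [19.0, 19.0, 15.0, 130.0, -66.0, 26.0, 95.0])
([(6, [0, 0, 0], [0.0024, -0.0039, -0.0275])], np.float64(8.5), [14.0, -5.0, 25.0, 132.0, -31.0, 39.0, 65.0])
([(14, [0.0029, 0.0029, 0.1117], [0, 0, 0]), (5, [0, 0, 0], [0.0021, 0.0255, 0.0064])], np.float64(9.1), [28.0, 15.0, 26.0, 119.0, -47.0, 48.0, -1.0])
([(3, [0, 0, 0], [0.0028, 0.0028, 0.0196])], np.float64(21.8), [28.0, 21.0, 23.0, 119.0, -53.0, 44.0, 3.0])
([(5, [0, 0, 0], [0.0005, -0.0242, 0.0034])], np.float64(10.9), [18.0, 12.0, 20.0, 130.0, -54.0, 34.0, -4.0])
([(3, [0, 0, 0], [-0.0032, -0.0032, -0.0229])], np.float64(10.4), [17.0, 3.0, 24.0, 130.0, -41.0, 39.0, -15.0])
```

Emit:
apply_moves:
  plan:
    - [[0.0197,-0.0329,-0.1092],[0,0,0],0.0854]
    - [[0.0197,-0.0329,-0.1092],[0,0,0],0.0854]
    - [[0.0197,-0.0329,-0.1092],[0,0,0],0.0854]
    - [[0.0197,-0.0329,-0.1092],[0,0,0],0.0854]
    - [[0.0197,-0.0329,-0.1092],[0,0,0],0.0854]
    - [[0.0197,-0.0329,-0.1092],[0,0,0],0.0854]
    - [[0.0197,-0.0329,-0.1092],[0,0,0],0.0854]
    - [[0.0197,-0.0329,-0.1092],[0,0,0],0.0854]
    - [[0.0197,-0.0329,-0.1092],[0,0,0],0.0854]
    - [[0.0197,-0.0329,-0.1092],[0,0,0],0.0854]
    - [[0.0197,-0.0329,-0.1092],[0,0,0],0.0854]
    - [[0.0197,-0.0329,-0.1092],[0,0,0],0.0854]

```text
time_s: 21.63
ee_pos: [0.4499, 0.2015, 0.2987]
tcp_rot: [178.2, -3.9, 82.0]
contact_force: [-1.2, 0.2, -0.2]
finger_gap: 0.0854
grip_force: 0.0
```

Emit:
apply_moves:
  plan:
    - [[0.0197,-0.0329,-0.1092],[0,0,0],0.0854]
    - [[0.0197,-0.0329,-0.1092],[0,0,0],0.0854]
    - [[0,0,0],[0.0215,-0.002,0.0167],0.0854]
    - [[0,0,0],[0.0215,-0.002,0.0167],0.0854]
    - [[0,0,0],[0.0215,-0.002,0.0167],0.0854]
    - [[0,0,0],[0.0215,-0.002,0.0167],0.0854]
    - [[0,0,0],[0.0215,-0.002,0.0167],0.0854]
    - [[0,0,0],[0.0215,-0.002,0.0167],0.0854]
    - [[0,0,0],[0,0,0],0.0854]

```text
time_s: 22.38
ee_pos: [0.4248, 0.333, 0.1955]
tcp_rot: [-179.7, -0.1, 94.6]
contact_force: [-0.0, 0.3, 0.1]
finger_gap: 0.0855
grip_force: 0.0
```

Run:
```python
from plan3 import *
from plant import grab_frame
from h import proj
import cv2
q0,A,s=here(); print(s["ee_pos"],s["tcp_rot"], R.from_matrix(A.T@down(94.2)).as_rotvec().round(3),"shift tool",(A.T@(bar+[0,0,.071]-s["ee_pos"])).round(4))
sc=grab_frame("scene"); t=grab_frame("top")
a=cv2.resize(sc[210:350,175:315],None,fx=4,fy=4,interpolation=cv2.INTER_CUBIC)
b=cv2.resize(t[170:270,120:200],None,fx=4,fy=4,interpolation=cv2.INTER_CUBIC)
# predicted bar outline (axis box) overlay
c4,s4=np.cos(np.radians(4.2)),np.sin(np.radians(4.2)); Rb=np.array([[c4,-s4],[s4,c4]])
box=np.array([[x,y] for x,y in((.0285,.0505),(.0285,-.0505),(-.0285,-.0505),(-.0285,.0505))])@Rb.T+bar[:2]
for z,col in((.05,(0,255,0)),(.075,(0,0,255))):
    Q=np.c_[box,np.full(4,z)]
    cv2.polylines(a,[((proj("scene",Q)-[175,210])*4).astype(int)],True,col,1); cv2.polylines(b,[((proj("top",Q)-[120,170])*4).astype(int)],True,col,1)
c=np.zeros((560,800,3),np.uint8); c[:,:560]=a; c[:400,560:]=b[:,:240]; cv2.imwrite("pics/w6.png",c)
```

```text
t 22.38 tip20 [0.0319 0.6044 0.1376] toolz in tray [-0.579  0.001 -0.816] F tray [0.1 0.3 0.1] gap 0.0855 margin [143.  45.  49.  34.  87.  46. 122.]
[0.42481567 0.3329727  0.19548098] [-1.79653310e+02 -5.98245322e-02  9.45735277e+01] [-0.006 -0.001  0.007] shift tool [-0.0059  0.004   0.1245]
```

View pics/w6.png

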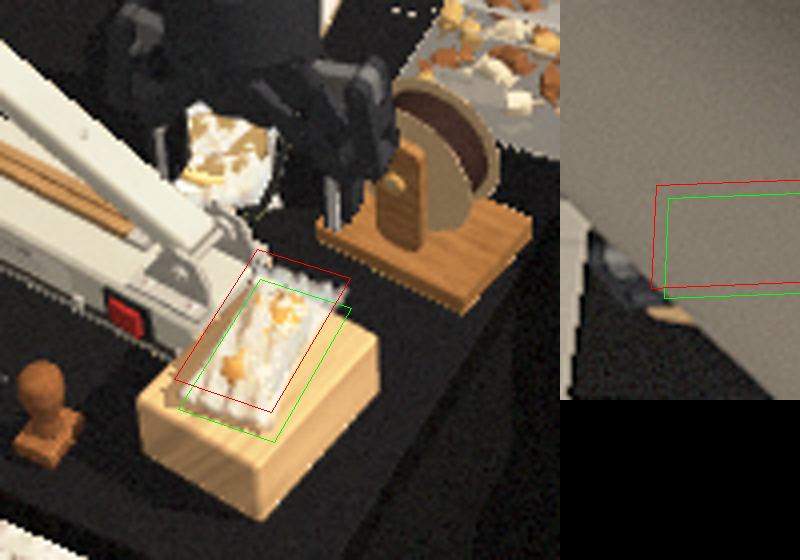

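The outline overlay brackets the bar in the scene view at (180-345, 255-425), and the fingers straddle above it. Descending.

Emit:
apply_moves:
  plan:
    - [[0,0,0],[-0.001,0.0007,0.02],0.0854]
    - [[0,0,0],[-0.001,0.0007,0.02],0.0854]
    - [[0,0,0],[-0.001,0.0007,0.02],0.0854]
    - [[0,0,0],[-0.001,0.0007,0.02],0.0854]
    - [[0,0,0],[-0.001,0.0007,0.015],0.0854]
    - [[0,0,0],[-0.001,0.0005,0.01],0.0854]
    - [[0,0,0],[0,0,0.01],0.0854]
    - [[0,0,0],[0,0,0],0.0854]
    - [[0,0,0],[0,0,0],0.0854]

```text
time_s: 23.23
ee_pos: [0.4342, 0.3232, 0.0848]
tcp_rot: [179.9, -0.0, 94.1]
contact_force: [-0.4, -0.4, -0.3]
finger_gap: 0.0853
grip_force: 0.0
```

```bash
python3 -c "
from plan3 import *
q0,A,s=here(); print(s['ee_pos'],'shift',(A.T@(bar+[0,0,.071]-s['ee_pos'])).round(4),s['contact_force'])"
```

```text
t 23.23 tip20 [-0.0239  0.5944  0.0416] toolz in tray [-0.572  0.    -0.82 ] F tray [-0.5 -0.4  0. ] gap 0.0853 margin [142.  53.  52.  29.  93.  33. 118.]
[0.4342258  0.32320942 0.08481819] shift [ 0.0047 -0.0054  0.0138] [-0.43357238 -0.44627264 -0.25822012]
```

Emit:
apply_moves:
  plan:
    - [[0,0,0],[0.0047,-0.0054,0],0.0854]
    - [[0,0,0],[0,0,0.007],0.0854]
    - [[0,0,0],[0,0,0.006],0.0854]
    - [[0,0,0],[0,0,0],0.0854]
    - [[0,0,0],[0,0,0],0.03]
    - [[0,0,0],[0,0,0],0.03]
    - [[0,0,0],[0,0,0],0.03]
    - [[0,0,0],[0,0,0],0.03]
    - [[0,0,0],[0,0,0],0.03]
    - [[0,0,0],[0,0,0],0.03]
  newtons: 25

```text
time_s: 24.07
ee_pos: [0.4285, 0.3277, 0.0719]
tcp_rot: [179.8, -0.0, 94.1]
contact_force: [-0.4, -0.4, 2.6]
finger_gap: 0.0563
grip_force: 26.8
```

```bash
python3 -c "
from plan3 import *
q0,A,s=here(); print(s['ee_pos'],'shift',(A.T@(bar+[0,0,.071]-s['ee_pos'])).round(4),s['contact_force'],s['grip_force'])"
```

```text
t 24.07 tip20 [-0.0359  0.5991  0.0343] toolz in tray [-0.571  0.001 -0.821] F tray [ 1.2 -0.4  2.4] gap 0.0563 margin [141.  54.  52.  28.  94.  32. 116.]
[0.42848872 0.32773644 0.07194772] shift [-0.0002 -0.      0.0009] [-0.35679709 -0.38257255  2.61855878] 26.759737506508827
```

Emit:
apply_moves:
  plan:
    - [[0,0,0],[0,0,-0.01],0.03]
    - [[0,0,0],[0,0,-0.02],0.03]
    - [[0,0,0],[0,0,-0.02],0.03]
    - [[0,0,0],[0,0,-0.02],0.03]
    - [[0,0,0],[0,0,-0.02],0.03]
    - [[0,0,0],[0,0,-0.02],0.03]
    - [[0,0,0],[0,0,-0.02],0.03]
    - [[0,0,0],[0,0,-0.02],0.03]
    - [[0,0,0],[0,0,-0.02],0.03]
    - [[0,0,0],[0,0,-0.02],0.03]
    - [[0,0,0],[0,0,-0.018],0.03]

```text
time_s: 24.98
ee_pos: [0.4276, 0.3277, 0.2814]
tcp_rot: [179.8, -0.1, 94.2]
contact_force: [0.5, -0.1, -1.7]
finger_gap: 0.0561
grip_force: 26.9
```

Emit:
apply_moves:
  plan:
    - [[0,0,0],[-0.0284,-0.0027,0],0.03]
    - [[0,0,0],[-0.0284,-0.0027,0],0.03]
    - [[0,0,0],[-0.0284,-0.0027,0],0.03]
    - [[0,0,0],[-0.0284,-0.0027,0],0.03]
    - [[0,0,0],[-0.0284,-0.0027,0],0.03]
    - [[0,0,0],[-0.0284,-0.0027,0],0.03]
    - [[0,0,0],[-0.0284,-0.0027,0],0.03]
    - [[0,0,0],[-0.0284,-0.0027,0],0.03]
    - [[0,0,0],[-0.0284,-0.0027,0],0.03]
    - [[0,0,0],[-0.0284,-0.0027,0],0.03]
    - [[0,0,0],[-0.0284,-0.0027,0],0.03]
    - [[0,0,0],[-0.0284,-0.0027,0],0.03]

```text
time_s: 25.98
ee_pos: [0.4196, -0.0159, 0.28]
tcp_rot: [179.8, -0.0, 94.2]
contact_force: [1.4, -0.1, 0.3]
finger_gap: 0.0563
grip_force: 26.9
```

Emit:
apply_moves:
  plan:
    - [[0,0,0],[-0.0284,-0.0027,0],0.03]
    - [[0,0,0],[-0.0284,-0.0027,0],0.03]
    - [[0,0,0],[-0.0284,-0.0027,0],0.03]
    - [[0,0,0],[0,0,0],0.03]

```text
time_s: 26.32
ee_pos: [0.4172, -0.1061, 0.2798]
tcp_rot: [179.9, 0.1, 93.6]
contact_force: [-1.0, -0.7, 0.0]
finger_gap: 0.0561
grip_force: 26.9
```

```bash
cat > plan4.py <<'E'
from plan3 import *
samp(); q,A,s=here(); print(s["finger_gap"],s["grip_force"])
rx,ry,rz=-5,8,90
P1,At=tposeR(0,.046,.2,rx,ry,rz)
for a in ((P1,At),(tposeR(0,.046,.13,rx,ry,rz)[0],None),(tposeR(0,.046,.036,rx,ry,rz)[0],None)):
    q,r,m=leg(q,None,a[0],a[1]); print(r,round(m,1),q.round(0))
E
python3 plan4.py
```

```text
26.3167 [ 13.5  -1.2  -4.9 114.2   0.   66.8  12.2] [ 0.4172 -0.1061  0.2798] [1.799e+02 1.000e-01 9.360e+01] [-1.  -0.7  0. ]
t 26.32 tip20 [0.0666 0.1655 0.2163] toolz in tray [-0.572 -0.002 -0.821] F tray [-0.8 -0.6  0.6] gap 0.0561 margin [148.  27.  73.  27.  78.  48. 156.]
0.05610623932828353 26.88072558492422
[(4, [-0.1176, 0.0185, 0.0026], [0, 0, 0]), (5, [0, 0, 0], [-0.0244, -0.0148, 0.0066])] 8.9 [ 17.  -5.  23. 132. -32.  39.  65.]
[(3, [0, 0, 0], [-0.002, 0.0032, 0.023])] 8.5 [ 15.   5.  23. 132. -45.  32.  77.]
[(4, [0, 0, 0], [-0.002, 0.0033, 0.0232])] 8.8 [ 18.  18.  15. 130. -66.  26.  95.]
```

Emit:
apply_moves:
  plan:
    - [[-0.1176,0.0185,0.0026],[0,0,0],0.03]
    - [[-0.1176,0.0185,0.0026],[0,0,0],0.03]
    - [[-0.1176,0.0185,0.0026],[0,0,0],0.03]
    - [[-0.1176,0.0185,0.0026],[0,0,0],0.03]
    - [[0,0,0],[-0.0244,-0.0148,0.0066],0.03]
    - [[0,0,0],[-0.0244,-0.0148,0.0066],0.03]
    - [[0,0,0],[-0.0244,-0.0148,0.0066],0.03]
    - [[0,0,0],[-0.0244,-0.0148,0.0066],0.03]
    - [[0,0,0],[-0.0244,-0.0148,0.0066],0.03]
    - [[0,0,0],[-0.002,0.0032,0.023],0.03]
    - [[0,0,0],[-0.002,0.0032,0.023],0.03]
    - [[0,0,0],[-0.002,0.0032,0.023],0.03]

```text
time_s: 27.32
ee_pos: [0.4175, -0.2198, 0.15]
tcp_rot: [152.8, -4.2, 94.5]
contact_force: [0.9, 0.6, 1.5]
finger_gap: 0.0564
grip_force: 27.0
```

Emit:
apply_moves:
  plan:
    - [[0,0,0],[0,0,0],0.03]
    - [[0,0,0],[0,0,0],0.03]

```text
time_s: 27.48
ee_pos: [0.4166, -0.2186, 0.1495]
tcp_rot: [153.0, -4.3, 94.6]
contact_force: [-0.5, 0.4, -0.5]
finger_gap: 0.0562
grip_force: 27.1
```

```bash
cat > plan5.py <<'E'
from plan3 import *
from plant import grab_frame
q,A,s=here(); print(s["finger_gap"],s["grip_force"],"TCP tray",(TA.T@(s["ee_pos"]-tray[:3])).round(4))
P1,At=tposeR(0,.046,.13,-5,8,90)
print("rot err",R.from_matrix(A.T@At).as_rotvec().round(3)); print("tray axes in tool (cols)\n",(A.T@TA).round(4))
E
python3 plan5.py
```

```text
t 27.48 tip20 [-0.002   0.0549  0.1079] toolz in tray [-0.142  0.094 -0.985] F tray [-0.7  0.4 -0.1] gap 0.0562 margin [147.  34.  61.   8.  33.  19.  91.]
0.056216147739820935 27.1346584148705 TCP tray [0.0009 0.0531 0.1276]
rot err [-0.003 -0.008  0.007]
tray axes in tool (cols)
 [[-0.0056  0.9954  0.0958]
 [ 0.9899  0.0191 -0.1406]
 [-0.1418  0.0941 -0.9854]]
```

Emit:
apply_moves:
  plan:
    - [[0,0,0],[-0.0075,0.0018,-0.001],0.03]
    - [[0,0,0],[-0.001,0.0015,0.0104],0.03]
    - [[0,0,0],[-0.001,0.0015,0.0104],0.03]
    - [[0,0,0],[-0.001,0.0015,0.0104],0.03]
    - [[0,0,0],[-0.0005,0.0008,0.005],0.03]
    - [[0,0,0],[0,0,0],0.03]
    - [[0,0,0],[0,0,0],0.03]

```text
time_s: 28.07
ee_pos: [0.4398, -0.2272, 0.1222]
tcp_rot: [152.8, -4.2, 94.5]
contact_force: [-0.2, 0.9, -0.0]
finger_gap: 0.0564
grip_force: 27.1
```

```bash
python3 plan5.py
```

```text
t 28.07 tip20 [0.0014 0.0458 0.0723] toolz in tray [-0.138  0.092 -0.986] F tray [-0.2  0.9  0.1] gap 0.0564 margin [145.  39.  63.  10.  25.  17.  84.]
0.05644861449733587 27.135277669876814 TCP tray [0.0042 0.044  0.0921]
rot err [ 0.001 -0.005  0.006]
tray axes in tool (cols)
 [[-0.0055  0.9956  0.0932]
 [ 0.9904  0.0183 -0.1374]
 [-0.1385  0.0915 -0.9861]]
```

Emit:
apply_moves:
  plan:
    - [[0,0,0],[-0.0008,0.0011,0.0079],0.03]
    - [[0,0,0],[-0.0008,0.0011,0.0079],0.03]
    - [[0,0,0],[-0.0008,0.0011,0.0079],0.03]
    - [[0,0,0],[-0.0008,0.0011,0.0079],0.03]
    - [[0,0,0],[0,0,0],0.03]

```text
time_s: 28.48
ee_pos: [0.4584, -0.2264, 0.0951]
tcp_rot: [152.9, -4.2, 94.6]
contact_force: [-0.6, 0.0, 0.3]
finger_gap: 0.0562
grip_force: 27.1
```

```bash
python3 plan5.py
```

```text
t 28.48 tip20 [0.001  0.0463 0.0395] toolz in tray [-0.14   0.093 -0.986] F tray [-0.4  0.   0.6] gap 0.0562 margin [144.  44.  66.  10.  18.  15.  78.]
0.05617419515621945 27.135473527014256 TCP tray [0.0038 0.0444 0.0592]
rot err [-0.    -0.006  0.007]
tray axes in tool (cols)
 [[-0.0057  0.9955  0.0942]
 [ 0.9902  0.0188 -0.1384]
 [-0.1396  0.0925 -0.9859]]
```

Emit:
apply_moves:
  plan:
    - [[0,0,0],[-0.0008,0.0011,0.0079],0.03]
    - [[0,0,0],[-0.0004,0.0006,0.004],0.03]
    - [[0,0,0],[0,0,0],0.03]

```text
time_s: 28.73
ee_pos: [0.4651, -0.2264, 0.0854]
tcp_rot: [152.9, -4.2, 94.6]
contact_force: [-0.2, -0.5, 0.4]
finger_gap: 0.0562
grip_force: 27.1
```

```bash
python3 plan5.py
```

```text
t 28.73 tip20 [0.001  0.0461 0.0276] toolz in tray [-0.14   0.092 -0.986] F tray [ 0.1 -0.5  0.4] gap 0.0562 margin [143.  45.  67.  11.  15.  14.  76.]
0.05621292423576009 27.13452961295843 TCP tray [0.0037 0.0443 0.0473]
rot err [-0.    -0.006  0.006]
tray axes in tool (cols)
 [[-0.0054  0.9956  0.094 ]
 [ 0.9902  0.0184 -0.1384]
 [-0.1395  0.0924 -0.9859]]
```

Emit:
apply_moves:
  plan:
    - [[0,0,0],[-0.0004,0.0006,0.004],0.03]
    - [[0,0,0],[-0.0004,0.0006,0.004],0.03]
    - [[0,0,0],[0,0,0],0.03]

```text
time_s: 28.98
ee_pos: [0.4681, -0.2266, 0.0821]
tcp_rot: [152.6, -4.5, 94.6]
contact_force: [-31.6, 4.9, 42.0]
finger_gap: 0.0563
grip_force: 50.8
```

Emit:
apply_moves:
  plan:
    - [[0,0,0],[-0.0002,0.0003,0.002],0.03]
    - [[0,0,0],[-0.0002,0.0003,0.002],0.03]
    - [[0,0,0],[0,0,0],0.03]

```text
time_s: 29.23
ee_pos: [0.4686, -0.2266, 0.0816]
tcp_rot: [152.4, -4.6, 94.6]
contact_force: [-57.7, 11.1, 76.4]
finger_gap: 0.0563
grip_force: 70.7
```

```bash
python3 plan5.py
```

```text
t 29.23 tip20 [0.0018 0.046  0.0225] toolz in tray [-0.131  0.099 -0.986] F tray [-3.2 12.3 95.6] gap 0.0563 margin [142.  46.  68.  11.  13.  14.  74.]
0.05630372199001239 70.71388671523891 TCP tray [0.0044 0.044  0.0422]
rot err [ 0.009 -0.012  0.004]
tray axes in tool (cols)
 [[-0.0019  0.995   0.0999]
 [ 0.9914  0.0149 -0.1298]
 [-0.1306  0.0988 -0.9865]]
```

Contact came sooner and harder than expected, so I'm backing off at once.

Emit:
apply_moves:
  plan:
    - [[0,0,0],[0.0006,-0.0009,-0.006],0.03]
    - [[0,0,0],[0.0002,-0.0003,-0.002],0.03]
    - [[0,0,0],[0,0,0],0.03]

```text
time_s: 29.48
ee_pos: [0.4675, -0.2273, 0.0832]
tcp_rot: [152.8, -4.2, 94.5]
contact_force: [-5.6, -0.9, 8.9]
finger_gap: 0.0561
grip_force: 31.9
```

```bash
python3 plan5.py
```

```text
t 29.48 tip20 [0.0016 0.0452 0.0245] toolz in tray [-0.138  0.09  -0.986] F tray [ 0.6 -0.8 10.5] gap 0.0561 margin [143.  46.  67.  11.  15.  14.  76.]
0.05608297613297808 31.87391986779403 TCP tray [0.0044 0.0434 0.0442]
rot err [ 0.002 -0.004  0.006]
tray axes in tool (cols)
 [[-0.005   0.9958  0.0919]
 [ 0.9905  0.0176 -0.1365]
 [-0.1375  0.0903 -0.9864]]
```

Run:
```python
from plan3 import *
q,A,s=here(); F=TA.T@s["contact_force"]; M=TA.T@s["moment"]; print(F.round(2),M.round(3))
# Mx=ry*Fz-rz*Fy, My=rz*Fx-rx*Fz with rz about -.03
rz=-.03; print("contact offset from TCP x,y:",(rz*F[0]-M[1])/F[2],(M[0]+rz*F[1])/F[2])
```

```text
t 29.48 tip20 [0.0016 0.0452 0.0245] toolz in tray [-0.138  0.09  -0.986] F tray [ 0.6 -0.8 10.5] gap 0.0561 margin [143.  46.  67.  11.  15.  14.  76.]
[ 0.55 -0.76 10.5 ] [-0.095  0.109 -0.011]
contact offset from TCP x,y: -0.011981857529173762 -0.00693057743268189
```

The estimated bar underside is about 10-16 mm above the floor, well inside the walls. I'll relieve the contact and release gently.

Emit:
apply_moves:
  plan:
    - [[0,0,0],[0.0001,0.0008,-0.001],0.03]
    - [[0,0,0],[0,0,0],0.06]
    - [[0,0,0],[0,0,0],0.064]
    - [[0,0,0],[0,0,0],0.067]
    - [[0,0,0],[0,0,0],0.067]
    - [[0,0,0],[0,0,0],0.067]

```text
time_s: 29.98
ee_pos: [0.4653, -0.2266, 0.0813]
tcp_rot: [153.1, -4.3, 94.4]
contact_force: [-7.6, -1.0, 1.2]
finger_gap: 0.0671
grip_force: 3.7
```

```bash
python3 plan5.py
python3 - <<'E'
from plan3 import *
q,A,s=here(); F=TA.T@s["contact_force"]; M=TA.T@s["moment"]; print(F.round(2),M.round(3))
E
```

```text
t 29.98 tip20 [-0.0014  0.0459  0.0242] toolz in tray [-0.144  0.092 -0.985] F tray [-5.6 -0.9  5.4] gap 0.0671 margin [143.  46.  67.  11.  15.  14.  76.]
0.06705105476817314 3.657687078084564 TCP tray [0.0015 0.044  0.0439]
rot err [-0.005 -0.006  0.005]
tray axes in tool (cols)
 [[-0.0037  0.9956  0.0933]
 [ 0.9896  0.0171 -0.143 ]
 [-0.1439  0.0918 -0.9853]]
t 29.98 tip20 [-0.0014  0.0459  0.0242] toolz in tray [-0.144  0.092 -0.985] F tray [-5.6 -0.9  5.4] gap 0.0671 margin [143.  46.  67.  11.  15.  14.  76.]
[-5.57 -0.88  5.36] [-0.167  1.271  0.09 ]
```

Emit:
apply_moves:
  plan:
    - [[0,0,0],[0.0005,-0.0027,-0.0047],0.067]
    - [[0,0,0],[0.0005,-0.0007,-0.0049],0.067]
    - [[0,0,0],[0,0,0],0.067]

```text
time_s: 30.23
ee_pos: [0.4604, -0.2265, 0.0906]
tcp_rot: [152.9, -4.2, 94.6]
contact_force: [0.5, -0.3, 0.0]
finger_gap: 0.0668
grip_force: 0.0
```

```bash
python3 plan5.py
```

```text
t 30.23 tip20 [0.0001 0.0461 0.0346] toolz in tray [-0.139  0.092 -0.986] F tray [ 0.5 -0.3 -0.3] gap 0.0668 margin [144.  44.  66.  10.  17.  15.  77.]
0.06679789657303131 0.0 TCP tray [0.0029 0.0443 0.0544]
rot err [-0.    -0.006  0.007]
tray axes in tool (cols)
 [[-0.0058  0.9956  0.0937]
 [ 0.9902  0.0187 -0.1381]
 [-0.1392  0.092  -0.986 ]]
```

Emit:
apply_moves:
  plan:
    - [[0,0,0],[0.0009,-0.0014,-0.0099],0.067]
    - [[0,0,0],[0.0009,-0.0014,-0.0099],0.067]
    - [[0,0,0],[0.0009,-0.0014,-0.0099],0.067]
    - [[0,0,0],[0.0009,-0.0014,-0.0099],0.067]
    - [[0,0,0],[0.0023,-0.0035,-0.0247],0.067]
    - [[0,0,0],[0.0023,-0.0035,-0.0247],0.067]
    - [[0,0,0],[0.0023,-0.0035,-0.0247],0.067]
    - [[0,0,0],[0.0023,-0.0035,-0.0247],0.03]
    - [[0,0,0],[0,0,0],0]

```text
time_s: 30.98
ee_pos: [0.3799, -0.2302, 0.2091]
tcp_rot: [152.5, -4.0, 94.5]
contact_force: [0.5, -0.0, 0.1]
finger_gap: 0.044
grip_force: 0.0
```

```bash
cat > plan6.py <<'E'
from plan3 import *
samp(); q,A,s=here()
W=lambda y,z:wellpose(.003,y,z,tr=.023)
y0=.049-.122
for a in (W(y0,.14),(W(y0,.105)[0],None),(W(y0,.07)[0],None),(W(y0+.125,.07)[0],None),(W(y0+.125,.14)[0],None)):
    q,r,m=leg(q,None,a[0],a[1]); print(r,round(m,1),q.round(0))
E
python3 plan6.py
python3 - <<'E'
from plan3 import *
from h import proj
from plant import grab_frame
import cv2
im=grab_frame("scene"); cv2.imwrite("pics/scene7.png",im); old=cv2.imread("pics/scene3.png")
hsv=cv2.cvtColor(im,cv2.COLOR_BGR2HSV); ho=cv2.cvtColor(old,cv2.COLOR_BGR2HSV)
# saturation map of compartment floor grid (x up rows, y cols), new/old : white wrap has low saturation
for x in (.05,.035,.02,.005,-.01,-.025,-.04,-.055):
    print("%6.3f"%x,[ (int(hsv[int(v),int(u),1]),int(hsv[int(v),int(u),2])) for u,v in proj("scene",[tray[:3]+TA@[x,y,.025] for y in (.1,.08,.06,.04,.02,0,-.008)])-np.array([-.7,-.7])])
d=np.abs(im.astype(int)-old).sum(2)>90; pts=np.argwhere(d[100:190,270:345]); print(len(pts),pts.min(0)+[100,270] if len(pts) else 0,pts.max(0)+[100,270] if len(pts) else 0)
E
```

```text
30.9833 [ 14.9  -4.   25.  131.3 -32.5  39.3  66.7] [ 0.3799 -0.2302  0.2091] [152.5  -4.   94.5] [ 0.5 -0.   0.1]
t 30.98 tip20 [0.0022 0.0441 0.1779] toolz in tray [-0.133  0.089 -0.987] F tray [ 0.5 -0.  -0.2] gap 0.044 margin [147.  24.  58.  10.  45.  26. 102.]
[(14, [0.0031, 0.0024, 0.1122], [0, 0, 0]), (5, [0, 0, 0], [0.0008, 0.0244, 0.0036])] 9.7 [ 27.  13.  27. 119. -45.  49.  -2.]
[(2, [0, 0, 0], [0.0024, 0.0024, 0.0172])] 21.9 [ 27.  17.  25. 119. -49.  46.   1.]
[(2, [0, 0, 0], [0.0024, 0.0024, 0.0172])] 22.1 [ 28.  21.  23. 119. -53.  44.   3.]
[(5, [0, 0, 0], [0.0005, -0.0248, 0.0034])] 10.7 [ 17.  12.  20. 130. -54.  34.  -5.]
[(3, [0, 0, 0], [-0.0032, -0.0032, -0.0229])] 10.2 [ 16.   2.  24. 131. -41.  39. -16.]
 0.050 [(119, 135), (100, 252), (91, 254), (87, 254), (123, 139), (37, 234), (115, 159)]
 0.035 [(116, 136), (101, 253), (105, 250), (100, 252), (97, 253), (120, 138), (120, 130)]
 0.020 [(125, 133), (88, 254), (91, 254), (89, 254), (123, 168), (126, 140), (126, 132)]
 0.005 [(123, 135), (91, 254), (106, 250), (91, 254), (98, 253), (123, 139), (126, 127)]
-0.010 [(127, 137), (118, 230), (42, 237), (24, 245), (45, 242), (108, 142), (120, 136)]
-0.025 [(122, 138), (85, 254), (95, 253), (32, 242), (136, 253), (62, 207), (124, 134)]
-0.040 [(42, 158), (89, 254), (37, 236), (28, 238), (29, 248), (105, 153), (117, 137)]
-0.055 [(34, 181), (122, 175), (122, 146), (121, 146), (119, 152), (38, 149), (116, 138)]
482 [113 303] [175 344]
```

The scene pixels show the white wrap lying flat against the lower wall of the compartment (tray x about -0.055 to 0). Now to the well to close the cover.

Emit:
apply_moves:
  plan:
    - [[0.0031,0.0024,0.1122],[0,0,0],0]
    - [[0.0031,0.0024,0.1122],[0,0,0],0]
    - [[0.0031,0.0024,0.1122],[0,0,0],0]
    - [[0.0031,0.0024,0.1122],[0,0,0],0]
    - [[0.0031,0.0024,0.1122],[0,0,0],0]
    - [[0.0031,0.0024,0.1122],[0,0,0],0]
    - [[0.0031,0.0024,0.1122],[0,0,0],0]
    - [[0.0031,0.0024,0.1122],[0,0,0],0]
    - [[0.0031,0.0024,0.1122],[0,0,0],0]
    - [[0.0031,0.0024,0.1122],[0,0,0],0]
    - [[0.0031,0.0024,0.1122],[0,0,0],0]
    - [[0.0031,0.0024,0.1122],[0,0,0],0]

```text
time_s: 32.03
ee_pos: [0.3802, -0.2278, 0.204]
tcp_rot: [-179.1, -27.2, 16.5]
contact_force: [-0.0, 0.1, 0.3]
finger_gap: -0.0002
grip_force: 0.0
```

Emit:
apply_moves:
  plan:
    - [[0.0031,0.0024,0.1122],[0,0,0],0]
    - [[0.0031,0.0024,0.1122],[0,0,0],0]
    - [[0,0,0],[0.0008,0.0244,0.0036],0]
    - [[0,0,0],[0.0008,0.0244,0.0036],0]
    - [[0,0,0],[0.0008,0.0244,0.0036],0]
    - [[0,0,0],[0.0008,0.0244,0.0036],0]
    - [[0,0,0],[0.0008,0.0244,0.0036],0]
    - [[0,0,0],[0,0,0],0]
    - [[0,0,0],[0,0,0],0]

```text
time_s: 32.78
ee_pos: [0.4037, -0.3465, 0.1747]
tcp_rot: [-172.4, -26.5, 2.4]
contact_force: [-0.4, 1.3, 0.1]
finger_gap: -0.0002
grip_force: 0.0
```

```bash
python3 plan6.py; python3 -c "
from st import *
q,A,s=here(); print((A.T@TA).round(4))"
```

```text
32.7833 [ 27.   14.   27.2 119.1 -45.3  49.   -2.1] [ 0.4037 -0.3465  0.1747] [-172.4  -26.5    2.4] [-0.4  1.3  0.1]
t 32.78 tip20 [-0.0004 -0.0717  0.1376] toolz in tray [-0.149  0.142 -0.979] F tray [-0.3  1.3  0.2] gap -0.0002 margin [134.  42.  56.  22.  33.  36. 166.]
[(1, [-0.0042, 0.0095, -0.0026], [0, 0, 0]), (1, [0, 0, 0], [0.0028, 0.0009, -0.006])] 21.4 [ 27.  13.  27. 119. -45.  49.  -2.]
[(2, [0, 0, 0], [0.0024, 0.0024, 0.0172])] 21.9 [ 27.  17.  26. 119. -49.  47.   1.]
[(2, [0, 0, 0], [0.0024, 0.0024, 0.0172])] 22.1 [ 28.  21.  24. 119. -53.  44.   3.]
[(5, [0, 0, 0], [0.0005, -0.0248, 0.0034])] 10.7 [ 17.  12.  20. 130. -54.  34.  -5.]
[(3, [0, 0, 0], [-0.0032, -0.0032, -0.0229])] 10.2 [ 16.   2.  24. 131. -41.  39. -16.]
t 32.78 tip20 [-0.0004 -0.0717  0.1376] toolz in tray [-0.149  0.142 -0.979] F tray [-0.3  1.3  0.2] gap -0.0002 margin [134.  42.  56.  22.  33.  36. 166.]
[[ 0.9889  0.0181 -0.1475]
 [-0.0032 -0.9897 -0.1429]
 [-0.1486  0.1418 -0.9787]]
```

Emit:
apply_moves:
  plan:
    - [[0,0,0],[0.003,0,0],0]
    - [[0,0,0],[0.0016,0.0016,0.0107],0]
    - [[0,0,0],[0.0016,0.0016,0.0107],0]
    - [[0,0,0],[0.0016,0.0016,0.0107],0]
    - [[0,0,0],[0,0,0],0]
    - [[0,0,0],[0,0,0],0]

```text
time_s: 33.28
ee_pos: [0.4251, -0.3446, 0.15]
tcp_rot: [-172.3, -26.6, 2.4]
contact_force: [-0.0, -1.5, -0.6]
finger_gap: 0.0003
grip_force: 0.0
```

```bash
python3 -c "
from st import *
here()"
```

```text
t 33.28 tip20 [ 0.0031 -0.0702  0.1051] toolz in tray [-0.147  0.143 -0.979] F tray [-0.4 -1.5 -0.5] gap 0.0003 margin [135.  46.  58.  22.  29.  34. 168.]
```

Aligned, so I'm going in about 30 mm and stopping short of the tab.

Emit:
apply_moves:
  plan:
    - [[0,0,0],[0.0014,0.0024,0.01],0]
    - [[0,0,0],[0.0007,0.0012,0.005],0]
    - [[0,0,0],[0.0007,0.0007,0.005],0]
    - [[0,0,0],[0.0014,0.0014,0.0098],0]
    - [[0,0,0],[0,0,0],0]
    - [[0,0,0],[0,0,0],0]

```text
time_s: 33.78
ee_pos: [0.4424, -0.3463, 0.1252]
tcp_rot: [-172.4, -26.6, 2.4]
contact_force: [-0.0, 0.3, -0.1]
finger_gap: 0.0003
grip_force: 0.0
```

```bash
python3 -c "
from st import *
here()"
```

```text
t 33.78 tip20 [ 0.003  -0.0723  0.0748] toolz in tray [-0.147  0.142 -0.979] F tray [-0.   0.3 -0. ] gap 0.0003 margin [134.  49.  60.  22.  26.  31. 166.]
```

Emit:
apply_moves:
  plan:
    - [[0,0,0],[0.0001,-0.004,0.0006],0]
    - [[0,0,0],[0.0001,-0.004,0.0006],0]
    - [[0,0,0],[0.0001,-0.006,0.0008],0]
    - [[0,0,0],[0.0001,-0.006,0.0008],0]
    - [[0,0,0],[0.0001,-0.006,0.0008],0]
    - [[0,0,0],[0.0001,-0.006,0.0008],0]
    - [[0,0,0],[0.0001,-0.006,0.0008],0]
    - [[0,0,0],[0.0001,-0.006,0.0008],0]

```text
time_s: 34.45
ee_pos: [0.4414, -0.3017, 0.1262]
tcp_rot: [-172.5, -26.7, 2.4]
contact_force: [1.6, -2.3, -0.3]
finger_gap: 0.0001
grip_force: 1.2
```

```bash
python3 -c "
from st import *
here()"
```

```text
t 34.45 tip20 [ 0.0035 -0.0277  0.0758] toolz in tray [-0.146  0.141 -0.979] F tray [ 1.1 -2.4 -1.2] gap 0.0001 margin [138.  45.  60.  18.  26.  28. 168.]
```

Emit:
apply_moves:
  plan:
    - [[0,0,0],[0.0001,-0.006,0.0008],0]
    - [[0,0,0],[0.0001,-0.006,0.0008],0]
    - [[0,0,0],[0.0001,-0.006,0.0008],0]
    - [[0,0,0],[0.0001,-0.006,0.0008],0]
    - [[0,0,0],[0.0001,-0.006,0.0008],0]
    - [[0,0,0],[0.0001,-0.006,0.0008],0]
    - [[0,0,0],[0.0001,-0.006,0.0008],0]

```text
time_s: 35.03
ee_pos: [0.4403, -0.2614, 0.1266]
tcp_rot: [-172.7, -26.7, 2.4]
contact_force: [2.2, -8.9, -4.3]
finger_gap: 0.0001
grip_force: 4.4
```

```bash
python3 -c "
from st import *
here()"
```

```text
t 35.03 tip20 [0.0036 0.0125 0.0762] toolz in tray [-0.145  0.136 -0.98 ] F tray [-0.8 -8.9 -4.7] gap 0.0001 margin [141.  42.  62.  14.  26.  24. 165.]
```

Emit:
apply_moves:
  plan:
    - [[0,0,0],[0.0001,-0.005,0.0007],0]
    - [[0,0,0],[0.0001,-0.005,0.0007],0]
    - [[0,0,0],[0.0001,-0.005,0.0007],0]

```text
time_s: 35.28
ee_pos: [0.4399, -0.247, 0.1267]
tcp_rot: [-172.7, -26.7, 2.3]
contact_force: [0.5, -2.4, -0.4]
finger_gap: -0.0
grip_force: 1.1
```

```bash
python3 -c "
from st import *
here()"
```

```text
t 35.28 tip20 [0.0036 0.027  0.0763] toolz in tray [-0.145  0.136 -0.98 ] F tray [ 0.1 -2.4 -0.6] gap -0.0 margin [142.  41.  62.  13.  26.  23. 164.]
```

Emit:
apply_moves:
  plan:
    - [[0,0,0],[0.0001,-0.005,0.0007],0]
    - [[0,0,0],[0.0001,-0.005,0.0007],0]
    - [[0,0,0],[0.0001,-0.005,0.0007],0]

```text
time_s: 35.53
ee_pos: [0.4397, -0.2322, 0.1268]
tcp_rot: [-172.8, -26.7, 2.3]
contact_force: [0.4, -9.1, -3.1]
finger_gap: 0.0004
grip_force: 5.0
```

```bash
python3 -c "
from st import *
here()"
```

```text
t 35.53 tip20 [0.0037 0.0417 0.0763] toolz in tray [-0.145  0.134 -0.98 ] F tray [-1.6 -9.1 -2.6] gap 0.0004 margin [144.  40.  62.  12.  26.  22. 163.]
```

Emit:
apply_moves:
  plan:
    - [[0,0,0],[0.0001,-0.004,0.0006],0]
    - [[0,0,0],[0.0001,-0.004,0.0006],0]
    - [[0,0,0],[0,0,0],0]

```text
time_s: 35.78
ee_pos: [0.4395, -0.2218, 0.1267]
tcp_rot: [-172.5, -26.7, 2.4]
contact_force: [1.7, -2.8, -0.5]
finger_gap: 0.0
grip_force: 2.0
```

```bash
python3 -c "
from st import *
here()"
```

```text
t 35.78 tip20 [0.0036 0.0522 0.0763] toolz in tray [-0.145  0.139 -0.98 ] F tray [ 1.  -2.8 -1.3] gap 0.0 margin [145.  40.  63.  11.  26.  21. 162.]
```

Emit:
apply_moves:
  plan:
    - [[0,0,0],[0,-0.003,0.0004],0]
    - [[0,0,0],[0,0,0],0]

```text
time_s: 35.95
ee_pos: [0.4394, -0.2197, 0.1268]
tcp_rot: [-172.6, -26.7, 2.4]
contact_force: [1.2, -5.8, -0.7]
finger_gap: 0.0003
grip_force: 2.9
```

```bash
python3 -c "
from st import *
here()"
```

```text
t 35.95 tip20 [0.0036 0.0543 0.0763] toolz in tray [-0.145  0.138 -0.98 ] F tray [ 0.5 -5.9 -1.2] gap 0.0003 margin [145.  39.  63.  11.  26.  21. 162.]
```

Emit:
apply_moves:
  plan:
    - [[0,0,0],[0,-0.002,0.0003],0]
    - [[0,0,0],[0,0,0],0]

```text
time_s: 36.12
ee_pos: [0.4394, -0.2195, 0.1268]
tcp_rot: [-172.8, -26.7, 2.3]
contact_force: [1.2, -9.7, -2.4]
finger_gap: -0.0001
grip_force: 4.3
```

```bash
python3 -c "
from st import *
here()"
```

```text
t 36.12 tip20 [0.0037 0.0544 0.0764] toolz in tray [-0.145  0.134 -0.98 ] F tray [-0.6 -9.7 -2.5] gap -0.0001 margin [145.  39.  63.  10.  26.  20. 161.]
```

Emit:
apply_moves:
  plan:
    - [[0,0,0],[0,-0.002,0.0003],0]
    - [[0,0,0],[0,0,0],0]

```text
time_s: 36.28
ee_pos: [0.4394, -0.2194, 0.1269]
tcp_rot: [-173.0, -26.8, 2.3]
contact_force: [2.1, -12.6, -3.5]
finger_gap: -0.0002
grip_force: 5.8
```

```bash
python3 -c "
from st import *
here()"
```

```text
t 36.28 tip20 [0.0037 0.0544 0.0764] toolz in tray [-0.144  0.13  -0.981] F tray [ -0.5 -12.7  -3.9] gap -0.0002 margin [145.  39.  63.  10.  26.  20. 161.]
```

The cover is at its home stop. A gentle pull to the right will check the latch.

Emit:
apply_moves:
  plan:
    - [[0,0,0],[-0.0001,0.005,-0.0007],0]
    - [[0,0,0],[-0.0001,0.005,-0.0007],0]
    - [[0,0,0],[-0.0001,0.004,-0.0006],0]
    - [[0,0,0],[0,0,0],0]

```text
time_s: 36.62
ee_pos: [0.4391, -0.228, 0.126]
tcp_rot: [-172.3, -26.6, 2.4]
contact_force: [-0.2, -0.2, -0.1]
finger_gap: 0.0
grip_force: 0.0
```

```bash
python3 -c "
from st import *
here()"
```

```text
t 36.62 tip20 [0.0028 0.046  0.076 ] toolz in tray [-0.147  0.143 -0.979] F tray [-0.2 -0.2  0. ] gap 0.0 margin [144.  40.  63.  11.  26.  22. 163.]
```

Emit:
apply_moves:
  plan:
    - [[0,0,0],[0,0.003,-0.0004],0]
    - [[0,0,0],[0,0,0],0]

```text
time_s: 36.78
ee_pos: [0.4394, -0.2314, 0.1261]
tcp_rot: [-172.4, -26.6, 2.4]
contact_force: [-0.6, -1.2, -0.9]
finger_gap: -0.0
grip_force: 0.0
```

```bash
python3 -c "
from st import *
here()"
```

```text
t 36.78 tip20 [0.0031 0.0426 0.076 ] toolz in tray [-0.146  0.142 -0.979] F tray [-1.  -1.2 -0.3] gap -0.0 margin [144.  40.  63.  12.  26.  22. 163.]
```

Emit:
apply_moves:
  plan:
    - [[0,0,0],[0,0.003,-0.0004],0]
    - [[0,0,0],[0,0,0],0]

```text
time_s: 36.95
ee_pos: [0.4395, -0.2344, 0.1262]
tcp_rot: [-172.4, -26.6, 2.4]
contact_force: [0.6, 1.7, -0.2]
finger_gap: 0.0001
grip_force: 0.2
```

```bash
python3 -c "
from st import *
here()"
```

```text
t 36.95 tip20 [0.0031 0.0396 0.076 ] toolz in tray [-0.146  0.142 -0.979] F tray [ 0.4  1.7 -0.6] gap 0.0001 margin [143.  41.  62.  12.  26.  22. 163.]
```

Emit:
apply_moves:
  plan:
    - [[0,0,0],[0,0.002,-0.0003],0]
    - [[0,0,0],[0,0,0],0]

```text
time_s: 37.12
ee_pos: [0.4396, -0.2354, 0.1261]
tcp_rot: [-172.3, -26.6, 2.4]
contact_force: [-0.0, 2.9, 1.1]
finger_gap: 0.0001
grip_force: 1.7
```

```bash
python3 -c "
from st import *
here()"
```

```text
t 37.12 tip20 [0.0031 0.0387 0.0759] toolz in tray [-0.147  0.144 -0.979] F tray [0.7 2.9 0.9] gap 0.0001 margin [143.  41.  62.  12.  26.  23. 163.]
```

Emit:
apply_moves:
  plan:
    - [[0,0,0],[0,0.002,-0.0003],0]
    - [[0,0,0],[0,0,0],0]

```text
time_s: 37.28
ee_pos: [0.4395, -0.2356, 0.1261]
tcp_rot: [-172.1, -26.6, 2.5]
contact_force: [-0.9, 7.3, 2.4]
finger_gap: 0.0001
grip_force: 3.5
```

```bash
python3 -c "
from st import *
here()"
```

```text
t 37.28 tip20 [0.003  0.0385 0.0759] toolz in tray [-0.147  0.148 -0.978] F tray [0.7 7.3 2.4] gap 0.0001 margin [143.  41.  62.  12.  26.  23. 164.]
```

It is latched: it resists 7 N without moving. I'll nudge it home again, centre the fingers and lift out.

Emit:
apply_moves:
  plan:
    - [[0,0,0],[0.0001,-0.006,0.0008],0]
    - [[0,0,0],[0.0001,-0.006,0.0008],0]
    - [[0,0,0],[0.0001,-0.006,0.0008],0]
    - [[0,0,0],[0,-0.0035,0.0005],0]
    - [[0,0,0],[0,0,0],0]

```text
time_s: 37.7
ee_pos: [0.4393, -0.2197, 0.1269]
tcp_rot: [-172.8, -26.7, 2.3]
contact_force: [-0.1, -4.8, -2.9]
finger_gap: 0.0001
grip_force: 2.3
```

```bash
python3 -c "
from st import *
here()"
```

```text
t 37.7 tip20 [0.0036 0.0542 0.0765] toolz in tray [-0.145  0.134 -0.98 ] F tray [-1.9 -4.8 -2.3] gap 0.0001 margin [145.  39.  63.  11.  26.  20. 161.]
```

Emit:
apply_moves:
  plan:
    - [[0,0,0],[-0.0001,0.004,-0.0006],0]
    - [[0,0,0],[-0.0001,0.004,-0.0006],0]
    - [[0,0,0],[0,0,0],0]
    - [[0,0,0],[-0.0007,-0.0007,-0.005],0]
    - [[0,0,0],[-0.0014,-0.0014,-0.01],0]
    - [[0,0,0],[-0.0014,-0.0014,-0.01],0]
    - [[0,0,0],[-0.0014,-0.0014,-0.01],0]
    - [[0,0,0],[-0.0028,-0.0028,-0.02],0]
    - [[0,0,0],[-0.0028,-0.0028,-0.02],0]
    - [[0,0,0],[-0.0028,-0.0028,-0.02],0]
    - [[0,0,0],[0,0,0],0]
    - [[0,0,0],[0,0,0],0]

```text
time_s: 38.7
ee_pos: [0.3845, -0.2269, 0.2073]
tcp_rot: [-172.5, -26.8, 2.4]
contact_force: [-0.1, 0.1, -0.8]
finger_gap: 0.0
grip_force: 0.0
```

Run:
```python
from st import *
from plant import grab_frame
import cv2
here()
n=grab_frame("scene"); o=cv2.imread("pics/s1.png")
d=cv2.absdiff(n,o).sum(2)>120
# the shut case as now vs as at start (fingers aside)
print("changed px in case area",int(d[110:185,296:340].sum()),"of",75*44)
# shift of the cover/well patch
r=cv2.matchTemplate(n[110:185,290:365],o[135:165,322:348],cv2.TM_CCOEFF_NORMED); print(cv2.minMaxLoc(r),"expected",(32,25))
b=o[135:165,322:348]; print("well diff",np.abs(n[135:165,322:348].astype(int)-b).mean())
```

```text
t 38.7 tip20 [0.0047 0.0482 0.1738] toolz in tray [-0.144  0.14  -0.98 ] F tray [-0.5  0.1 -0.6] gap 0.0 margin [145.  27.  59.  11.  43.  30. 148.]
changed px in case area 262 of 3300
(-0.5786490440368652, 0.9886701107025146, (38, 41), (32, 25)) expected (32, 25)
well diff 1.9307692307692308
```

The case matches the shut picture from the start: the well patch is at the same pixel with 0.99 correlation. The arm is clear, so I'm handing in.

```bash
python3 -c "
from plant import *
print(sign_off())"
```

```text
the job is handed in; nothing more can be done
None
```

The butter bar is in the compartment, apparently flat against its lower wall. The cover is home and latched (it held against a 7 N pull), and I handed the job in at about 39 s. While lowering the bar it met something early and the wrist force peaked near 96 N (limit 120 N), so I backed off and released it there. I judged its final pose from camera pixels, not a close look, and did not separately check the other goods afterwards.

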